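Pump a shelf jack until the board clears its support leg

TASK

Pump the handle of the steel shelf jack up and down so that the white shelf board on top of it climbs one ratchet tooth per stroke, and stop as soon as the underside of the board is higher than the top of the black support leg standing beside it: clear of the leg, but by no more than about 10 mm, so that the leg can be slid under later. Raise the board with the handle only, without pushing on the board itself. Let go of the handle at the end, and leave the leg standing where it is and the other things on the bench undisturbed.

Things in the scene. Friction and masses are not known exactly. Their poses are not given: they have to be found in the camera images.
- jack: Fixed shelf jack: steel base plate 150 x 170 x 10 mm, two cheek plates holding the lever's pin, an upright channel for the toothed column. Origin at bench height straight below the pin; z up. The pin runs along the jack's x, 90 mm above the origin. The handle points along the jack's -y, away from the column (at y = +57 mm).
- lever (a joint): Pump lever's angle about the pin, rad: 0 = handle fully up (11.5 degrees above level), 0.40 = fully down (11.5 degrees below level); hard stops at both. Friction and no spring: it stays where left and must be moved both down and back up. About 2 to 4 N at the grip moves it up, 5 to 10 N down while it lifts.
- grip (a point): Point on the axis of the lever's black rubber grip, 203 mm from the pin; it swings in an arc of that radius, 130 to 50 mm above the bench. Round bar, 22 mm across, along the lever, ending 19 mm beyond this point. To be taken across the bar, the gripper closing along the jack's x axis. Its y axis runs along the lever towards the pin.
- board_edge (a point): Middle of the lower end edge of the white board, above the lever and only about 20 mm (measured level) nearer the pin than the grip point. A gripper held upright would strike the board: lean it 25 to 45 degrees outwards, away from the board along the handle (jack -y).
- ram: Toothed column with the white board fixed on it (180 mm along jack x; y from -180 to +200 mm; 18 mm thick, underside 155 mm above this origin). It rises only; it does not sink by itself. Teeth 10 mm apart: moving the handle down lifts, moving it up clicks back. Swing 0.30 rad or more each way per stroke; a full stroke gains one tooth (10 mm), the first one 0 to 16 mm.
- board_under (a point): Middle of the board's underside: its height is that of the underside everywhere (the board stays level). 158 to 185 mm above the bench at the start.
- leg_top (a point): Centre of the flat top of the black plastic support leg: the height that the board's underside must pass. The leg stands loose and upright beside the board's long +x edge, is 199 mm tall, with a foot 72 mm and a head 60 mm across.
- tape_roll_center (a point): Bystander: roll of masking tape lying flat, 90 mm across, 36 mm high; point at its centre.
- tape_measure: Bystander: tape measure, 65 x 36 x 60 mm, standing; origin under its centre.
- drill: Bystander: cordless drill standing on its battery, 215 mm tall; origin under its battery.
- glue: Bystander: white glue bottle, 64 mm across, 190 mm tall; origin under its centre.
- mallet: Bystander: hammer lying flat, about 0.3 m long; origin underneath, about the middle.
- carton: Bystander: small open cardboard box 130 x 100 x 110 mm with flaps; origin under its centre.
- offcut: Bystander: plywood offcut 60 x 240 x 18 mm lying flat; origin under its centre.
Things that resemble listed ones, but are neither listed nor needed, are in the scene too. What is shaped like the part that bears leg_top but turquoise or yellow is not meant.

How it is judged:
By the outcome, as a careful person would: the job done as asked, in the order asked, and still so for the second after the job is handed in, with the robot touching nothing.
It also fails if it takes over 61 s, if anything falls off the work surface, if the arm or the gripper's body presses on something with over 40 N, if the wrist force passes 120 N, or if a joint passes its speed limit or range.

ROBOT

A 7-joint arm with a two-finger parallel gripper is mounted at the origin on the work surface. World frame = base frame: x ahead of the robot, y to its left, z up, the work surface at z = 0. Lengths are in m, angles in rad, forces in N, time in s.
With the tool pointing down it reaches from about 0.425 to 0.875 m from the base axis. Payload 8.4 kg.
Tool frame: the origin (TCP) lies between the finger pads; the fingertips stand 14 mm ahead of it and the grasp point (between the pads) lies 5 mm behind it (env.nose_length is the distance from the TCP to the fingertips, in m); z points along the fingers, y is the line along which they close (so a half turn about z gives the same grasp; the last joint's range is limited). The gripper opens to 85 mm and grips with 20 to 120 N. Pads are 22 mm wide; open, the fingers measure 114 mm over their backs; the gripper's body (76 mm by 85 mm) begins 54 mm behind the grasp point. The pads swing forward as they close: fully open they stand 13 mm farther back than shut.
Start: joints at [1.142, 0.333, 0.04, 1.465, -0.013, 1.343, -0.059], TCP at [0.21, -0.615, 0.245] pointing down, gripper open.
Joint ranges: [-2.58, 2.58], [-0.38, 2.09], [-1.3, 1.39], [0.25, 2.4], [-1.5, 4.64], [0.08, 2.09], [-2.65, 2.65]. Speed limits (rad/s): [2.22, 2.22, 2.79, 2.79, 3.14, 3.14, 3.14].

INTERFACE

Orientations are given as a 3x3 rotation matrix whose columns are the frame's x, y, z axes.
In Python, from station import readout, vision, env gives the robot as it stands.
- The arm moves only by the tool send_rows, never from a script. Its argument "deltas" is a list of rows, each an object with "jaw": the closure, from 0 (fully open) to 1 (shut); "travel": the shift along the tool's x, y, z each as a share of 600 mm, from -1 to 1, a list of three; "roll": the turn about the tool's z as a share of 45 degrees, from -1 to 1. A call has exactly 8 rows; each row shifts and turns the commanded pose from where the row before left it, along the tool's axes as they then stand; what a row does not reach is not made up. A row lasts 1/12 s, in which the tool goes at most 41.7 mm and 7.16 degrees, less where a joint would pass 70% of its speed; a pose out of reach is approached as far as the arm can. A call with a number of a shift or a turn outside -1 to 1 is refused whole. A call with a gripper value outside its range is refused whole. The fingers move at their own pace and stop on an object; "force" is the grip in N (left out, the last holds). Time passes only in rows, so rows that do not move let the fingers close, or fill a call up. It gives the time, the measured TCP pose, the force, the opening and the grip force at its end, in the units of the state.
- readout.sense(): the state, without advancing time (a new reading comes with each control period).
- vision.snapshot(name): name is "scene" or "top" or "wrist"; returns (picture, depth): 384x512x3 uint8, red, green, blue; 384x512 float32, m along the optical axis (not along the pixel's ray), 0 where there is no reading.
- vision.camera_params(name): a dict with "fx", "fy", "cx", "cy" (pixels), "k1" (the pictures are not rectified: a ray, as slopes to the right and down, at radius r is drawn at 1 + k1 r^2 times it, then the intrinsics apply), "rvec" (rotation vector, rad) and "tvec" (3), from world to camera coordinates, as OpenCV has them. Camera axes: x right, y down, z forward; pixel columns grow to the right and rows downward; lengths in m; the calibration is good to about 2 mm. A picture is of the moment at which its call begins: read the wrist's pose just before it. camera_params takes no time and is no camera call; for the wrist camera it gives the pose at the moment of the call.
- env.finish_job(): hands the job in; it is judged then, once.
The state is a dict: "time": time; "joints": joint angles; "qvel": joint speeds; "tau": joint torques, N m; "tcp_pos": TCP position; "ee_rot": TCP orientation; "ft_force": force on the tool from outside, world axes, zero at the start; "moment": the same for the moment, N m; "width": finger opening in m; "gripper_force": force on a finger pad.
Only numpy, scipy, OpenCV 4.12 (cv2) and the standard library are available. Lean on these libraries where they do the work, as an engineer would, in place of code of your own. Each camera call takes 0.05 s, during which the arm holds its last target. There are 200 camera calls.

## Working session

There is one attempt and no reset: what is moved stays moved. The work goes in short steps, Python scripts to look and compute and a tool call to move; the robot and the scene stay as the last step left them, time stands still between calls to the robot, and variables do not carry over. Pictures are saved under pics/ and viewed, at most 10 in all, crops included, and the job is handed in when it is done.

Besides the shell and the picture viewer there is one more tool, called after "Call:" by a JSON object that holds its "op" and its "data", one argument or row to a line. send_rows: Moves the arm, as the interface text tells. Shift numbers are shares of 600 mm and turn numbers shares of 45 degrees, none past 1 either way. Its arguments: {"type":"object","properties":{"deltas":{"type":"array","items":{"type":"object","properties":{"jaw":{"type":"number"},"travel":{"type":"array","items":{"type":"number","minimum":-1,"maximum":1}},"roll":{"type":"number","minimum":-1,"maximum":1}}}},"force":{"type":"number"}},"required":["deltas"]}

```bash
ls; mkdir -p pics
cat > h.py <<'E'
import numpy as np, cv2
from station import readout, vision, env
def cam(n):
    p=vision.camera_params(n); R=cv2.Rodrigues(np.array(p['rvec'],float))[0]; return p,R,np.array(p['tvec'],float).ravel()
def cloud(n,p,R,t,d):
    v,u=np.mgrid[0:384,0:512]
    K=np.array([[p['fx'],0,p['cx']],[0,p['fy'],p['cy']],[0,0,1]])
    s=cv2.undistortPoints(np.stack([u,v],-1).reshape(-1,1,2).astype(np.float64),K,np.array([p['k1'],0,0,0.])).reshape(384,512,2)
    c=np.dstack([s*d[...,None],d]); return (c-t)@R
def take(n):
    p,R,t=cam(n); im,d=vision.snapshot(n); return im,d,cloud(n,p,R,t,d)
E
python3 - <<'E'
from h import *
for n in ['scene','top']:
    im,d,P=take(n); np.savez(''+n,im=im,d=d,P=P); cv2.imwrite(f'pics/{n}0.png',cv2.resize(im[...,::-1],(768,576)))
    p,R,t=cam(n);print(n,-R.T@t)
print(readout.sense())
E
```

```text
pics
scene [1.5588615  0.1818659  1.14557097]
top [ 0.36971729 -0.00732344  1.44220929]
{'time': 0.1, 'joints': array([ 1.14179798,  0.33384381,  0.0398799 ,  1.46620748, -0.01340292,
        1.34332839, -0.058514  ]), 'qvel': array([-0.00060971, -0.0032466 , -0.00190402, -0.00281125,  0.00080061,
       -0.0013301 , -0.00108068]), 'tau': array([ 5.91505494e-03, -6.60009670e+01,  1.37185190e+00, -4.06465352e+01,
        1.72412186e-02,  8.99257808e-03,  6.56644966e-05]), 'tcp_pos': array([ 0.21034322, -0.61458772,  0.24449593]), 'ee_rot': array([[ 9.46119562e-01,  3.23816969e-01, -5.86566131e-04],
       [ 3.23817485e-01, -9.46118527e-01,  1.40335627e-03],
       [-1.00530511e-04, -1.51768319e-03, -9.99998843e-01]]), 'ft_force': array([-0.11293877, -0.04751083, -0.12980439]), 'moment': array([-0.00272261,  0.00414331,  0.00644985]), 'gripper_force': 0.0, 'width': 0.08518258786350967}
```

View pics/scene0.png

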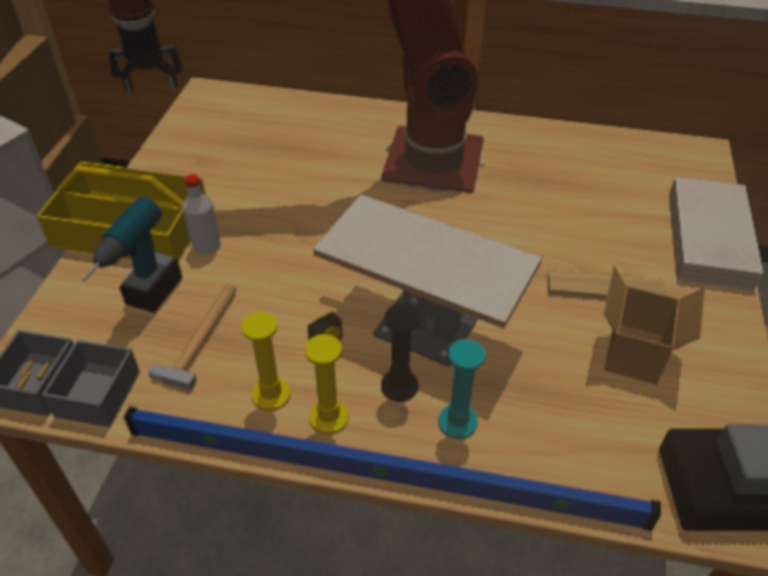

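View pics/top0.png

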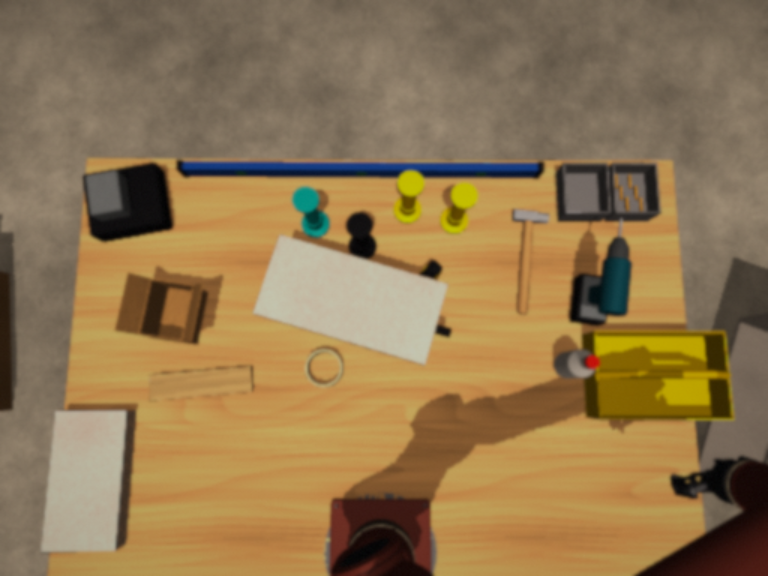

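The scene picture shows the black leg at (400,350), with yellow lookalikes at (262,360) and (325,385) and a turquoise one at (465,385). The top picture shows the board at about (350,298), the handle tip at (443,330) and the black leg head at (358,225). The tape measure is at (432,268).

Run:
```python
from h import *
z=np.load('top.npz'); im,P=z['im'],z['P']
hsv=cv2.cvtColor(im,cv2.COLOR_RGB2HSV)
Z=P[...,2]
m=((hsv[...,1]<70)&(hsv[...,2]>100)&(Z>.15)&(Z<.25)); m[:,:150]=0;m[:,310:]=0
m=cv2.morphologyEx(m.astype(np.uint8),cv2.MORPH_OPEN,np.ones((3,3)))
c=max(cv2.findContours(m,0,2)[0],key=cv2.contourArea)
pts=P[m>0]; print('board z',np.median(pts[:,2]),len(pts), np.percentile(pts[:,2],[5,95]))
r=cv2.minAreaRect(pts[:,:2].astype(np.float32)*1000); print(r, cv2.boxPoints(r))
# dark things
for name,(u0,u1,v0,v1) in dict(leg=(225,255,135,175),handle=(285,305,208,228),tm=(275,300,170,190)).items():
    s=np.zeros(Z.shape,bool); s[v0:v1,u0:u1]=1; s&=(hsv[...,2]<60)&(Z>.0)
    q=P[s]; print(name,len(q),np.percentile(q,[2,50,98],axis=0).round(3).tolist())
    if name=='leg':
        h=q[q[:,2]>.185]; print(len(h),(h.min(0)+h.max(0))/2,np.median(h[:,2]))
    if name=='handle': print(q[::4].round(3).tolist())
z=np.load('scene.npz'); im,P=z['im'],z['P']
cs=cv2.resize(im[185:290,190:350,::-1],(800,525),interpolation=cv2.INTER_CUBIC); cv2.imwrite('pics/crop1.png',cs)
b=P[150:190,240:330]; print('scene board z',np.median(b[...,2]))
hv=cv2.cvtColor(im,cv2.COLOR_RGB2HSV)
s=(hv[...,2]<70)&(P[...,2]>.185)&(P[...,2]<.22)&(P[...,0]>.5)&(P[...,0]<.8)&(abs(P[...,1])<.3)
print('scene leg',s.sum(),np.percentile(P[s],[2,50,98],axis=0).round(3).tolist())
```

```text
board z 0.200433756007275 6479 [0.19636303 0.20448117]
((556.8994750976562, 62.315399169921875), (379.0694274902344, 179.86532592773438), 73.62775421142578) [[ 417.1881   -94.18387]
 [ 589.76    -144.88373]
 [ 696.61084  218.81467]
 [ 524.03894  269.51453]]
leg 410 [[0.69, 0.018, 0.007], [0.709, 0.044, 0.195], [0.74, 0.073, 0.204]]
215 [0.55711901 0.03126003 0.81630748] 0.19914789013643466
handle 34 [[0.488, -0.154, 0.119], [0.495, -0.14, 0.126], [0.503, -0.129, 0.132]]
[[0.505, -0.134, 0.13], [0.502, -0.141, 0.124], [0.499, -0.141, 0.124], [0.495, -0.127, 0.124], [0.495, -0.14, 0.13], [0.495, -0.154, 0.129], [0.491, -0.14, 0.129], [0.491, -0.154, 0.129], [0.488, -0.147, 0.129]]
tm 81 [[0.631, -0.14, 0.055], [0.645, -0.124, 0.06], [0.664, -0.103, 0.064]]
scene board z 0.20013749015091012
scene leg 358 [[0.693, 0.021, 0.192], [0.724, 0.048, 0.199], [0.75, 0.075, 0.203]]
```

View pics/crop1.png

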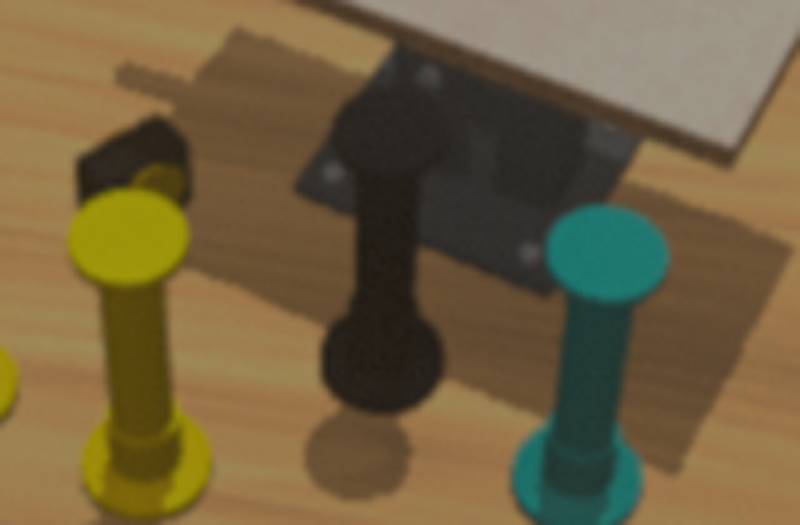

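Call:
{"op": "send_rows", "data": {
  "deltas": [
    {"jaw": 0, "travel": [-0.04, -0.055, -0.015], "roll": 0},
    {"jaw": 0, "travel": [-0.04, -0.055, -0.015], "roll": 0},
    {"jaw": 0, "travel": [-0.04, -0.055, -0.01], "roll": 0},
    {"jaw": 0, "travel": [-0.04, -0.055, -0.01], "roll": 0},
    {"jaw": 0, "travel": [-0.04, -0.055, -0.01], "roll": 0},
    {"jaw": 0, "travel": [-0.04, -0.055, -0.01], "roll": 0},
    {"jaw": 0, "travel": [-0.04, -0.055, -0.01], "roll": 0},
    {"jaw": 0, "travel": [-0.04, -0.055, -0.01], "roll": 0}
  ]
}}

```text
time: 0.77
tcp_pos: [-0.0578, -0.4258, 0.2992]
ee_rot: [[0.946, 0.324, 0.0], [0.324, -0.946, 0.0], [0.0, -0.0, -1.0]]
ft_force: [-1.1, -1.2, 0.8]
width: 0.085
gripper_force: 0.0
```

Call:
{"op": "send_rows", "data": {
  "deltas": [
    {"jaw": 0, "travel": [0.02, -0.03, 0], "roll": 0},
    {"jaw": 0, "travel": [0.02, -0.03, 0], "roll": 0},
    {"jaw": 0, "travel": [0.02, -0.03, 0], "roll": 0},
    {"jaw": 0, "travel": [0.02, -0.03, 0], "roll": 0},
    {"jaw": 0, "travel": [0.02, -0.03, 0], "roll": 0},
    {"jaw": 0, "travel": [0.02, -0.03, 0], "roll": 0},
    {"jaw": 0, "travel": [0.02, -0.03, 0], "roll": 0},
    {"jaw": 0, "travel": [0.02, -0.03, 0], "roll": 0}
  ]
}}

```text
time: 1.43
tcp_pos: [-0.0201, -0.3108, 0.2941]
ee_rot: [[0.946, 0.326, 0.001], [0.325, -0.945, 0.026], [0.009, -0.024, -1.0]]
ft_force: [-0.8, 1.8, 0.1]
width: 0.0854
gripper_force: 0.0
```

Run:
```python
from h import *
s=readout.sense(); print(s['joints'].round(3),s['tcp_pos'].round(4),s['ee_rot'].round(3).tolist())
```

```text
[ 1.896 -0.381 -0.288  2.056 -0.106  1.48   0.401] [-0.0201 -0.3108  0.2941] [[0.946, 0.326, 0.001], [0.325, -0.945, 0.026], [0.009, -0.024, -1.0]]
```

Call:
{"op": "send_rows", "data": {
  "deltas": [
    {"jaw": 0, "travel": [0.02, -0.03, 0], "roll": 0},
    {"jaw": 0, "travel": [0.02, -0.03, 0], "roll": 0},
    {"jaw": 0, "travel": [0.02, -0.03, 0], "roll": 0},
    {"jaw": 0, "travel": [0, 0, 0], "roll": 0},
    {"jaw": 0, "travel": [0, 0, 0], "roll": 0},
    {"jaw": 0, "travel": [0, 0, 0], "roll": 0},
    {"jaw": 0, "travel": [0, 0, 0], "roll": 0},
    {"jaw": 0, "travel": [0, 0, 0], "roll": 0}
  ]
}}

```text
time: 2.1
tcp_pos: [-0.0134, -0.2992, 0.2874]
ee_rot: [[0.947, 0.322, 0.005], [0.321, -0.945, 0.056], [0.023, -0.051, -0.998]]
ft_force: [1.3, 0.2, 0.0]
width: 0.0855
gripper_force: 0.0
```

Run:
```python
from h import *
s=readout.sense(); print(s['joints'].round(3),s['tcp_pos'].round(4),s['ee_rot'].round(3).tolist())
```

```text
[ 1.765 -0.38  -0.207  2.074 -0.082  1.496  0.34 ] [-0.0134 -0.2992  0.2874] [[0.947, 0.322, 0.005], [0.321, -0.945, 0.056], [0.023, -0.051, -0.998]]
```

Call:
{"op": "send_rows", "data": {
  "deltas": [
    {"jaw": 0, "travel": [0.04, -0.055, 0], "roll": 0},
    {"jaw": 0, "travel": [0.04, -0.055, 0], "roll": 0},
    {"jaw": 0, "travel": [0.04, -0.055, 0], "roll": 0},
    {"jaw": 0, "travel": [0.04, -0.055, 0], "roll": 0},
    {"jaw": 0, "travel": [0, 0, 0], "roll": 0},
    {"jaw": 0, "travel": [0, 0, 0], "roll": 0},
    {"jaw": 0, "travel": [0, 0, 0], "roll": 0},
    {"jaw": 0, "travel": [0, 0, 0], "roll": 0}
  ]
}}

```text
time: 2.77
tcp_pos: [0.0088, -0.2693, 0.265]
ee_rot: [[0.946, 0.324, 0.012], [0.319, -0.938, 0.132], [0.054, -0.121, -0.991]]
ft_force: [0.2, 0.3, 0.2]
width: 0.0854
gripper_force: 0.0
```

Run:
```python
from h import *
s=readout.sense(); print(s['joints'].round(3),s['tcp_pos'].round(4),s['ee_rot'].round(3).tolist())
```

```text
[ 1.766 -0.38  -0.258  2.122 -0.112  1.522  0.303] [ 0.0088 -0.2693  0.265 ] [[0.946, 0.324, 0.012], [0.319, -0.938, 0.132], [0.054, -0.121, -0.991]]
```

```bash
cat >> h.py <<'E'
from scipy.spatial.transform import Rotation as Ro
YH=np.array([.2819,.9595,0]); XH=np.array([.9595,-.2819,0]); O=np.array([.5541,.0527,0])
def plan(dw,n=8,roll=0):
    "per-row tool shares for world shift dw over n rows, roll total in deg"
    R=readout.sense()['ee_rot']
    for i in range(n):
        print((R.T@np.array(dw)/n/.6).round(3).tolist(), round(roll/n/45,3)); R=R@Ro.from_euler('z',roll/n,degrees=True).as_matrix()
        if roll==0: break
def st():
    s=readout.sense(); R=s['ee_rot']; print('t',s['time'],'q',s['joints'].round(2),'p',s['tcp_pos'].round(4),'z',R[:,2].round(3),'y',R[:,1].round(3),'lean',np.degrees(np.arctan2(R[:,2]@YH,-R[2,2])).round(1),np.degrees(R[:,2]@XH).round(1),'F',s['ft_force'].round(1),'w',round(s['width'],4))
E
python3 -c "
from h import *
plan([.2,-.1,.22],8,-55)"
```

```text
[0.035, 0.027, -0.048] -0.153
[0.032, 0.032, -0.048] -0.153
[0.028, 0.035, -0.048] -0.153
[0.023, 0.038, -0.048] -0.153
[0.019, 0.041, -0.048] -0.153
[0.014, 0.043, -0.048] -0.153
[0.008, 0.044, -0.048] -0.153
[0.003, 0.045, -0.048] -0.153
```

Call:
{"op": "send_rows", "data": {
  "deltas": [
    {"jaw": 0, "travel": [0.035, 0.027, -0.048], "roll": -0.153},
    {"jaw": 0, "travel": [0.032, 0.032, -0.048], "roll": -0.153},
    {"jaw": 0, "travel": [0.028, 0.035, -0.048], "roll": -0.153},
    {"jaw": 0, "travel": [0.023, 0.038, -0.048], "roll": -0.153},
    {"jaw": 0, "travel": [0.019, 0.041, -0.048], "roll": -0.153},
    {"jaw": 0, "travel": [0.014, 0.043, -0.048], "roll": -0.153},
    {"jaw": 0, "travel": [0.008, 0.044, -0.048], "roll": -0.153},
    {"jaw": 0, "travel": [0.003, 0.045, -0.048], "roll": -0.153}
  ]
}}

```text
time: 3.43
tcp_pos: [0.2109, -0.3699, 0.488]
ee_rot: [[0.27, 0.963, 0.013], [0.954, -0.27, 0.132], [0.131, -0.023, -0.991]]
ft_force: [0.0, -1.4, 0.4]
width: 0.0853
gripper_force: 0.0
```

```bash
python3 -c "
from h import *
st();plan([.25,.1,.1]);plan([-.05,.32,.05])"
```

```text
t 3.4333 q [ 1.49 -0.05 -0.44  1.41 -0.1   1.88  0.74] p [ 0.2109 -0.3699  0.488 ] z [ 0.013  0.132 -0.991] y [ 0.963 -0.27  -0.023] lean 7.5 -1.4 F [ 0.  -1.4  0.4] w 0.0853
[0.037, 0.044, -0.017] 0.0
[0.062, -0.028, -0.002] 0.0
```

Call:
{"op": "send_rows", "data": {
  "deltas": [
    {"jaw": 0, "travel": [0.065, 0.022, -0.009], "roll": 0},
    {"jaw": 0, "travel": [0.065, 0.022, -0.009], "roll": 0},
    {"jaw": 0, "travel": [0.065, 0.022, -0.009], "roll": 0},
    {"jaw": 0, "travel": [0.065, 0.022, -0.009], "roll": 0},
    {"jaw": 0, "travel": [0.065, 0.022, -0.009], "roll": 0},
    {"jaw": 0, "travel": [0.065, 0.022, -0.009], "roll": 0},
    {"jaw": 0, "travel": [0.065, 0.022, -0.009], "roll": 0},
    {"jaw": 0, "travel": [0.065, 0.022, -0.009], "roll": 0}
  ]
}}

```text
time: 4.1
tcp_pos: [0.3974, -0.105, 0.5686]
ee_rot: [[0.276, 0.961, 0.014], [0.952, -0.275, 0.132], [0.131, -0.023, -0.991]]
ft_force: [2.0, -0.8, 0.1]
width: 0.0855
gripper_force: 0.0
```

Call:
{"op": "send_rows", "data": {
  "deltas": [
    {"jaw": 0, "travel": [0.065, -0.02, -0.01], "roll": 0},
    {"jaw": 0, "travel": [0.065, -0.02, -0.01], "roll": 0},
    {"jaw": 0, "travel": [0.065, -0.02, -0.01], "roll": 0},
    {"jaw": 0, "travel": [0.065, -0.02, -0.01], "roll": 0},
    {"jaw": 0, "travel": [0.065, -0.02, -0.01], "roll": 0},
    {"jaw": 0, "travel": [0.065, -0.02, -0.01], "roll": 0},
    {"jaw": 0, "travel": [0.065, -0.02, -0.01], "roll": 0},
    {"jaw": 0, "travel": [0.065, -0.02, -0.01], "roll": 0}
  ]
}}

```text
time: 4.77
tcp_pos: [0.3889, 0.182, 0.6526]
ee_rot: [[0.275, 0.961, 0.017], [0.953, -0.274, 0.13], [0.129, -0.02, -0.991]]
ft_force: [0.3, -0.6, 0.5]
width: 0.0856
gripper_force: 0.0
```

```bash
python3 -c "
from h import *
st()"
```

```text
t 4.7667 q [ 0.89 -0.01 -1.29  1.02 -0.13  2.05 -0.75] p [0.3889 0.182  0.6526] z [ 0.017  0.13  -0.991] y [ 0.961 -0.274 -0.02 ] lean 7.4 -1.2 F [ 0.3 -0.6  0.5] w 0.0856
```

Call:
{"op": "send_rows", "data": {
  "deltas": [
    {"jaw": 0, "travel": [0.041, -0.05, -0.01], "roll": 0},
    {"jaw": 0, "travel": [0.041, -0.05, -0.01], "roll": 0},
    {"jaw": 0, "travel": [0.041, -0.05, -0.01], "roll": 0},
    {"jaw": 0, "travel": [0.041, -0.05, -0.01], "roll": 0},
    {"jaw": 0, "travel": [0.041, -0.05, -0.01], "roll": 0},
    {"jaw": 0, "travel": [0.041, -0.05, -0.01], "roll": 0},
    {"jaw": 0, "travel": [0.041, -0.05, -0.01], "roll": 0},
    {"jaw": 0, "travel": [0.041, -0.05, -0.01], "roll": 0}
  ]
}}

```text
time: 5.43
tcp_pos: [0.238, 0.3863, 0.6952]
ee_rot: [[0.265, 0.964, 0.023], [0.952, -0.265, 0.15], [0.151, -0.018, -0.988]]
ft_force: [0.7, 0.7, -0.4]
width: 0.0855
gripper_force: 0.0
```

```bash
python3 -c "
from h import *
st()"
```

```text
t 5.4333 q [-0.04  0.1  -1.18  0.87  0.07  2.09 -1.45] p [0.238  0.3863 0.6952] z [ 0.023  0.15  -0.988] y [ 0.964 -0.265 -0.018] lean 8.6 -1.1 F [ 0.7  0.7 -0.4] w 0.0855
```

Call:
{"op": "send_rows", "data": {
  "deltas": [
    {"jaw": 0, "travel": [0.01, -0.005, -0.065], "roll": 0},
    {"jaw": 0, "travel": [0.01, -0.005, -0.065], "roll": 0},
    {"jaw": 0, "travel": [0.01, -0.005, -0.065], "roll": 0},
    {"jaw": 0, "travel": [0.01, -0.005, -0.065], "roll": 0},
    {"jaw": 0, "travel": [0.01, -0.005, -0.065], "roll": 0},
    {"jaw": 0, "travel": [0.01, -0.005, -0.065], "roll": 0},
    {"jaw": 0, "travel": [0.01, -0.005, -0.065], "roll": 0},
    {"jaw": 0, "travel": [0.01, -0.005, -0.065], "roll": 0}
  ]
}}

```text
time: 6.1
tcp_pos: [0.233, 0.3936, 0.7235]
ee_rot: [[0.269, 0.961, 0.064], [0.942, -0.277, 0.191], [0.201, 0.008, -0.98]]
ft_force: [-0.4, 0.1, -0.5]
width: 0.0857
gripper_force: 0.0
```

```bash
python3 -c "
from h import *
st()"
```

```text
t 6.1 q [-1.08  0.02 -0.04  0.83 -0.03  2.09 -1.41] p [0.233  0.3936 0.7235] z [ 0.064  0.191 -0.98 ] y [ 0.961 -0.277  0.008] lean 11.6 0.4 F [-0.4  0.1 -0.5] w 0.0857
```

Call:
{"op": "send_rows", "data": {
  "deltas": [
    {"jaw": 0, "travel": [0.014, 0, -0.065], "roll": 0},
    {"jaw": 0, "travel": [0.014, 0, -0.065], "roll": 0},
    {"jaw": 0, "travel": [0.014, 0, -0.065], "roll": 0},
    {"jaw": 0, "travel": [0.014, 0, -0.065], "roll": 0},
    {"jaw": 0, "travel": [0.014, 0, -0.065], "roll": 0},
    {"jaw": 0, "travel": [0.014, 0, -0.065], "roll": 0},
    {"jaw": 0, "travel": [0.014, 0, -0.065], "roll": 0},
    {"jaw": 0, "travel": [0.014, 0, -0.065], "roll": 0}
  ]
}}

```text
time: 6.77
tcp_pos: [0.2129, 0.3685, 0.8358]
ee_rot: [[0.24, 0.957, 0.163], [0.867, -0.287, 0.407], [0.436, 0.044, -0.899]]
ft_force: [1.2, 0.3, -0.7]
width: 0.0857
gripper_force: 0.0
```

```bash
python3 -c "
from h import *
st()"
```

```text
t 6.7667 q [-0.88 -0.01 -0.23  0.61 -0.04  2.09 -1.43] p [0.2129 0.3685 0.8358] z [ 0.163  0.407 -0.899] y [ 0.957 -0.287  0.044] lean 25.9 2.4 F [ 1.2  0.3 -0.7] w 0.0857
```

Call:
{"op": "send_rows", "data": {
  "deltas": [
    {"jaw": 0, "travel": [0.029, 0.003, -0.06], "roll": 0},
    {"jaw": 0, "travel": [0.029, 0.003, -0.06], "roll": 0},
    {"jaw": 0, "travel": [0.029, 0.003, -0.06], "roll": 0},
    {"jaw": 0, "travel": [0.029, 0.003, -0.06], "roll": 0},
    {"jaw": 0, "travel": [0.029, 0.003, -0.06], "roll": 0},
    {"jaw": 0, "travel": [0, 0, 0], "roll": 0},
    {"jaw": 0, "travel": [0, 0, 0], "roll": 0},
    {"jaw": 0, "travel": [0, 0, 0], "roll": 0}
  ]
}}

```text
time: 7.43
tcp_pos: [0.2061, 0.3591, 0.901]
ee_rot: [[0.21, 0.953, 0.216], [0.797, -0.295, 0.527], [0.567, 0.062, -0.822]]
ft_force: [-0.0, 0.3, -0.6]
width: 0.0851
gripper_force: 0.0
```

```bash
python3 -c "
from h import *
st();plan([.2,-.15,-.2]);print(readout.sense()['ee_rot'].round(3).tolist())"
```

```text
t 7.4333 q [-1.02 -0.   -0.11  0.45 -0.03  2.09 -1.44] p [0.2061 0.3591 0.901 ] z [ 0.216  0.527 -0.822] y [ 0.953 -0.295  0.062] lean 34.6 3.4 F [-0.   0.3 -0.6] w 0.0851
[-0.04, 0.046, 0.027] 0.0
[[0.21, 0.953, 0.216], [0.797, -0.295, 0.527], [0.567, 0.062, -0.822]]
```

Call:
{"op": "send_rows", "data": {
  "deltas": [
    {"jaw": 0, "travel": [-0.048, 0.046, 0.019], "roll": 0},
    {"jaw": 0, "travel": [-0.048, 0.046, 0.019], "roll": 0},
    {"jaw": 0, "travel": [-0.048, 0.046, 0.019], "roll": 0},
    {"jaw": 0, "travel": [-0.048, 0.046, 0.019], "roll": 0},
    {"jaw": 0, "travel": [-0.048, 0.046, 0.019], "roll": 0},
    {"jaw": 0, "travel": [-0.048, 0.046, 0.019], "roll": 0},
    {"jaw": 0, "travel": [-0.048, 0.046, 0.019], "roll": 0},
    {"jaw": 0, "travel": [-0.048, 0.046, 0.019], "roll": 0}
  ]
}}

```text
time: 8.1
tcp_pos: [0.3858, 0.1606, 0.7108]
ee_rot: [[0.209, 0.954, 0.216], [0.797, -0.294, 0.527], [0.566, 0.062, -0.822]]
ft_force: [1.0, 0.9, 0.7]
width: 0.0855
gripper_force: 0.0
```

```bash
python3 -c "
from h import *
st();p=readout.sense()['tcp_pos'];plan(np.array([.46,-.30,.40])-p,16)"
```

```text
t 8.1 q [-0.81 -0.32  0.43  1.24 -0.3   1.75 -0.77] p [0.3858 0.1606 0.7108] z [ 0.216  0.527 -0.822] y [ 0.954 -0.294  0.062] lean 34.6 3.3 F [1.  0.9 0.7] w 0.0855
[-0.055, 0.019, 0.003] 0.0
```

Orientation holds. Continue to above the handle.

Call:
{"op": "send_rows", "data": {
  "deltas": [
    {"jaw": 0, "travel": [-0.055, 0.019, 0.003], "roll": 0},
    {"jaw": 0, "travel": [-0.055, 0.019, 0.003], "roll": 0},
    {"jaw": 0, "travel": [-0.055, 0.019, 0.003], "roll": 0},
    {"jaw": 0, "travel": [-0.055, 0.019, 0.003], "roll": 0},
    {"jaw": 0, "travel": [-0.055, 0.019, 0.003], "roll": 0},
    {"jaw": 0, "travel": [-0.055, 0.019, 0.003], "roll": 0},
    {"jaw": 0, "travel": [-0.055, 0.019, 0.003], "roll": 0},
    {"jaw": 0, "travel": [-0.055, 0.019, 0.003], "roll": 0}
  ]
}}

```text
time: 8.77
tcp_pos: [0.4199, -0.0689, 0.5554]
ee_rot: [[0.209, 0.954, 0.216], [0.797, -0.294, 0.528], [0.567, 0.061, -0.822]]
ft_force: [-0.4, -0.1, 0.3]
width: 0.0854
gripper_force: 0.0
```

Call:
{"op": "send_rows", "data": {
  "deltas": [
    {"jaw": 0, "travel": [-0.055, 0.019, 0.003], "roll": 0},
    {"jaw": 0, "travel": [-0.055, 0.019, 0.003], "roll": 0},
    {"jaw": 0, "travel": [-0.055, 0.019, 0.003], "roll": 0},
    {"jaw": 0, "travel": [-0.055, 0.019, 0.003], "roll": 0},
    {"jaw": 0, "travel": [-0.055, 0.019, 0.003], "roll": 0},
    {"jaw": 0, "travel": [-0.055, 0.019, 0.003], "roll": 0},
    {"jaw": 0, "travel": [-0.055, 0.019, 0.003], "roll": 0},
    {"jaw": 0, "travel": [-0.055, 0.019, 0.003], "roll": 0}
  ]
}}

```text
time: 9.43
tcp_pos: [0.4195, -0.2411, 0.4199]
ee_rot: [[0.208, 0.946, 0.247], [0.814, -0.308, 0.493], [0.543, 0.098, -0.834]]
ft_force: [-0.0, 0.1, -0.1]
width: 0.0855
gripper_force: 0.0
```

```bash
python3 -c "
from h import *
st();s=readout.sense();p=s['tcp_pos'];G=O-.199*YH+[0,0,.12];plan(G-.13*s['ee_rot'][:,2]-p,8)
im,d,P=take('wrist');np.savez('w',im=im,P=P);cv2.imwrite('pics/w1.png',im[...,::-1])"
```

```text
t 9.4333 q [-0.88 -0.38  1.38  1.6  -0.21  1.63  0.19] p [ 0.4195 -0.2411  0.4199] z [ 0.247  0.493 -0.834] y [ 0.946 -0.308  0.098] lean 33.1 5.6 F [-0.   0.1 -0.1] w 0.0855
[-0.013, 0.003, 0.04] 0.0
```

View pics/w1.png

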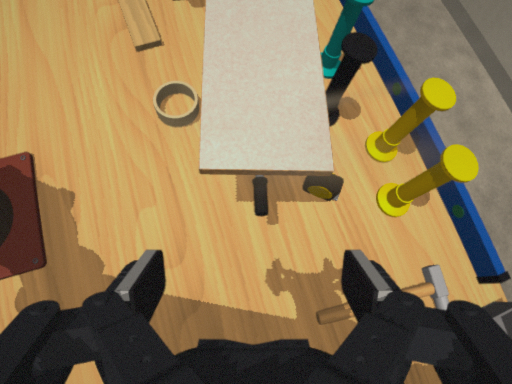

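The wrist picture shows the handle grip at about (261,195), coming out from under the board's end at (265,168), with the tape measure to its right at (322,188). I measure the grip once more from this view.

Run:
```python
from h import *
z=np.load('w.npz'); im,P=z['im'],z['P']
v=im.max(2)[176:218,248:276]; q=P[176:218,248:276][v<60]; q=q[q[:,2]>.08]
print(len(q)); J=np.c_[(q-O)@XH,(q-O)@YH,q[:,2]]; 
for a in (2,50,98): print(np.percentile(J,a,axis=0).round(4))
k=J[:,1]; print(np.polyfit(k,J[:,2],1), np.polyval(np.polyfit(k,J[:,2],1),-.2))
```

```text
395
[-0.0104 -0.2189  0.1166]
[-0.0023 -0.1956  0.1234]
[ 0.0076 -0.1634  0.1279]
[-0.08678015  0.10638788] 0.12374391159437531
```

Call:
{"op": "send_rows", "data": {
  "deltas": [
    {"jaw": 0, "travel": [-0.013, 0.003, 0.03], "roll": 0},
    {"jaw": 0, "travel": [-0.013, 0.003, 0.03], "roll": 0},
    {"jaw": 0, "travel": [-0.013, 0.003, 0.03], "roll": 0},
    {"jaw": 0, "travel": [-0.013, 0.003, 0.03], "roll": 0},
    {"jaw": 0, "travel": [-0.013, 0.003, 0.03], "roll": 0},
    {"jaw": 0, "travel": [-0.013, 0.003, 0.03], "roll": 0},
    {"jaw": 0, "travel": [-0.013, 0.003, 0.03], "roll": 0},
    {"jaw": 0, "travel": [0, 0, 0], "roll": 0}
  ]
}}

```text
time: 10.15
tcp_pos: [0.4303, -0.206, 0.2928]
ee_rot: [[0.218, 0.939, 0.265], [0.819, -0.323, 0.473], [0.53, 0.114, -0.84]]
ft_force: [-0.0, -0.1, -0.5]
width: 0.0855
gripper_force: 0.0
```

```bash
python3 -c "
from h import *
st()"
```

```text
t 10.15 q [-0.86 -0.38  1.38  1.87 -0.21  1.35  0.26] p [ 0.4303 -0.206   0.2928] z [ 0.265  0.473 -0.84 ] y [ 0.939 -0.323  0.114] lean 32.2 6.9 F [-0.  -0.1 -0.5] w 0.0855
```

Call:
{"op": "send_rows", "data": {
  "deltas": [
    {"jaw": 0, "travel": [0.004, 0.043, -0.007], "roll": 0},
    {"jaw": 0, "travel": [0.004, 0.043, -0.007], "roll": 0},
    {"jaw": 0, "travel": [0.004, 0.043, -0.007], "roll": 0},
    {"jaw": 0, "travel": [0.004, 0.043, -0.007], "roll": 0},
    {"jaw": 0, "travel": [0.004, 0.043, -0.007], "roll": 0},
    {"jaw": 0, "travel": [0.004, 0.043, -0.007], "roll": 0},
    {"jaw": 0, "travel": [0.004, 0.043, -0.007], "roll": 0},
    {"jaw": 0, "travel": [0.004, 0.043, -0.007], "roll": 0}
  ]
}}

```text
time: 10.82
tcp_pos: [0.5311, -0.1983, 0.3944]
ee_rot: [[0.235, 0.908, 0.348], [0.845, -0.367, 0.389], [0.481, 0.203, -0.853]]
ft_force: [0.3, -1.4, 0.3]
width: 0.0852
gripper_force: 0.0
```

```bash
python3 -c "
from h import *
st()"
```

```text
t 10.8167 q [-1.08 -0.38  1.38  1.64 -0.13  1.35  0.02] p [ 0.5311 -0.1983  0.3944] z [ 0.348  0.389 -0.853] y [ 0.908 -0.367  0.203] lean 28.9 12.8 F [ 0.3 -1.4  0.3] w 0.0852
```

Call:
{"op": "send_rows", "data": {
  "deltas": [
    {"jaw": 0, "travel": [0.046, -0.027, -0.039], "roll": 0},
    {"jaw": 0, "travel": [0.046, -0.027, -0.039], "roll": 0},
    {"jaw": 0, "travel": [0.046, -0.027, -0.039], "roll": 0},
    {"jaw": 0, "travel": [0.046, -0.027, -0.039], "roll": 0},
    {"jaw": 0, "travel": [0.046, -0.027, -0.039], "roll": 0},
    {"jaw": 0, "travel": [0.046, -0.027, -0.039], "roll": 0},
    {"jaw": 0, "travel": [0.046, -0.027, -0.039], "roll": 0},
    {"jaw": 0, "travel": [0.046, -0.027, -0.039], "roll": 0}
  ]
}}

```text
time: 11.48
tcp_pos: [0.3994, -0.0374, 0.6324]
ee_rot: [[0.235, 0.908, 0.347], [0.845, -0.367, 0.389], [0.48, 0.202, -0.854]]
ft_force: [0.4, -0.7, 0.2]
width: 0.0852
gripper_force: 0.0
```

```bash
python3 -c "
from h import *
st();plan(np.array([.18,.33,.78])-readout.sense()['tcp_pos'],10)"
```

```text
t 11.4833 q [-0.31 -0.37  0.43  1.42 -0.29  1.72 -0.31] p [ 0.3994 -0.0374  0.6324] z [ 0.347  0.389 -0.854] y [ 0.908 -0.367  0.202] lean 28.9 12.8 F [ 0.4 -0.7  0.2] w 0.0852
[0.055, -0.051, -0.01] 0.0
```

Call:
{"op": "send_rows", "data": {
  "deltas": [
    {"jaw": 0, "travel": [0.05, -0.046, -0.009], "roll": 0},
    {"jaw": 0, "travel": [0.05, -0.046, -0.009], "roll": 0},
    {"jaw": 0, "travel": [0.05, -0.046, -0.009], "roll": 0},
    {"jaw": 0, "travel": [0.05, -0.046, -0.009], "roll": 0},
    {"jaw": 0, "travel": [0.05, -0.046, -0.009], "roll": 0},
    {"jaw": 0, "travel": [0.05, -0.046, -0.009], "roll": 0},
    {"jaw": 0, "travel": [0.05, -0.046, -0.009], "roll": 0},
    {"jaw": 0, "travel": [0.05, -0.046, -0.009], "roll": 0}
  ]
}}

```text
time: 12.15
tcp_pos: [0.317, 0.121, 0.7287]
ee_rot: [[0.252, 0.907, 0.336], [0.844, -0.377, 0.383], [0.474, 0.187, -0.86]]
ft_force: [0.8, 0.4, 0.7]
width: 0.0853
gripper_force: 0.0
```

```bash
python3 -c "
from h import *
st();plan(np.array([-.12,.40,.80])-readout.sense()['tcp_pos'],8)"
```

```text
t 12.15 q [ 0.19 -0.38 -0.15  1.23 -0.49  1.89 -0.55] p [0.317  0.121  0.7287] z [ 0.336  0.383 -0.86 ] y [ 0.907 -0.377  0.187] lean 28.2 12.3 F [0.8 0.4 0.7] w 0.0853
[0.033, -0.102, -0.021] 0.0
```

Call:
{"op": "send_rows", "data": {
  "deltas": [
    {"jaw": 0, "travel": [0.039, -0.053, 0.015], "roll": 0},
    {"jaw": 0, "travel": [0.039, -0.053, 0.015], "roll": 0},
    {"jaw": 0, "travel": [0.039, -0.053, 0.015], "roll": 0},
    {"jaw": 0, "travel": [0.039, -0.053, 0.015], "roll": 0},
    {"jaw": 0, "travel": [0.039, -0.053, 0.015], "roll": 0},
    {"jaw": 0, "travel": [0.039, -0.053, 0.015], "roll": 0},
    {"jaw": 0, "travel": [0.039, -0.053, 0.015], "roll": 0},
    {"jaw": 0, "travel": [0.039, -0.053, 0.015], "roll": 0}
  ]
}}

```text
time: 12.82
tcp_pos: [0.1951, 0.357, 0.7242]
ee_rot: [[0.24, 0.921, 0.306], [0.856, -0.35, 0.381], [0.458, 0.171, -0.873]]
ft_force: [0.4, -0.2, 0.5]
width: 0.0852
gripper_force: 0.0
```

```bash
python3 -c "
from h import *
st();plan(np.array([-.15,.5,.70])-readout.sense()['tcp_pos'],8)"
```

```text
t 12.8167 q [-0.47 -0.34 -0.45  1.18 -0.13  1.75 -1.31] p [0.1951 0.357  0.7242] z [ 0.306  0.381 -0.873] y [ 0.921 -0.35   0.171] lean 27.4 10.7 F [ 0.4 -0.2  0.5] w 0.0852
[0.006, -0.078, -0.006] 0.0
```

Call:
{"op": "send_rows", "data": {
  "deltas": [
    {"jaw": 0, "travel": [0.012, -0.065, 0], "roll": 0},
    {"jaw": 0, "travel": [0.012, -0.065, 0], "roll": 0},
    {"jaw": 0, "travel": [0.012, -0.065, 0], "roll": 0},
    {"jaw": 0, "travel": [0.012, -0.065, 0], "roll": 0},
    {"jaw": 0, "travel": [0.012, -0.065, 0], "roll": 0},
    {"jaw": 0, "travel": [0.012, -0.065, 0], "roll": 0},
    {"jaw": 0, "travel": [0.012, -0.065, 0], "roll": 0},
    {"jaw": 0, "travel": [0.012, -0.065, 0], "roll": 0}
  ]
}}

```text
time: 13.48
tcp_pos: [-0.0624, 0.5012, 0.6981]
ee_rot: [[0.237, 0.924, 0.3], [0.857, -0.344, 0.384], [0.458, 0.166, -0.873]]
ft_force: [-9.3, -1.2, -2.6]
width: 0.0855
gripper_force: 0.0
```

```bash
python3 -c "
from h import *
st();plan([0,0,.32])"
```

```text
t 13.4833 q [-0.11 -0.34 -1.31  1.01 -0.07  1.78 -1.82] p [-0.0624  0.5012  0.6981] z [ 0.3    0.384 -0.873] y [ 0.924 -0.344  0.166] lean 27.4 10.3 F [-9.3 -1.2 -2.6] w 0.0855
[0.031, 0.011, -0.058] 0.0
```

Call:
{"op": "send_rows", "data": {
  "deltas": [
    {"jaw": 0, "travel": [0.027, -0.005, -0.06], "roll": 0},
    {"jaw": 0, "travel": [0.027, -0.005, -0.06], "roll": 0},
    {"jaw": 0, "travel": [0.027, -0.005, -0.06], "roll": 0},
    {"jaw": 0, "travel": [0.027, -0.005, -0.06], "roll": 0},
    {"jaw": 0, "travel": [0.027, -0.005, -0.06], "roll": 0},
    {"jaw": 0, "travel": [0.027, -0.005, -0.06], "roll": 0},
    {"jaw": 0, "travel": [0.027, -0.005, -0.06], "roll": 0},
    {"jaw": 0, "travel": [0.027, -0.005, -0.06], "roll": 0}
  ]
}}

```text
time: 14.15
tcp_pos: [-0.0853, 0.4279, 0.8837]
ee_rot: [[0.197, 0.936, 0.292], [0.779, -0.33, 0.533], [0.595, 0.122, -0.795]]
ft_force: [-1.7, 0.1, 0.5]
width: 0.0853
gripper_force: 0.0
```

```bash
python3 -c "
from h import *
st();plan([0,0,.32]);print(readout.sense()['joints'][2])"
```

```text
t 14.15 q [ 0.32 -0.35 -1.3   0.42 -0.38  2.09 -1.7 ] p [-0.0853  0.4279  0.8837] z [ 0.292  0.533 -0.795] y [ 0.936 -0.33   0.122] lean 36.7 7.4 F [-1.7  0.1  0.5] w 0.0853
[0.04, 0.008, -0.053] 0.0
-1.3046666643721887
```

Call:
{"op": "send_rows", "data": {
  "deltas": [
    {"jaw": 0, "travel": [0.012, 0.054, 0.017], "roll": 0},
    {"jaw": 0, "travel": [0.012, 0.054, 0.017], "roll": 0},
    {"jaw": 0, "travel": [0.012, 0.054, 0.017], "roll": 0},
    {"jaw": 0, "travel": [0.012, 0.054, 0.017], "roll": 0},
    {"jaw": 0, "travel": [0.012, 0.054, 0.017], "roll": 0},
    {"jaw": 0, "travel": [0.012, 0.054, 0.017], "roll": 0},
    {"jaw": 0, "travel": [0.012, 0.054, 0.017], "roll": 0},
    {"jaw": 0, "travel": [0.012, 0.054, 0.017], "roll": 0}
  ]
}}

```text
time: 14.82
tcp_pos: [0.1621, 0.4303, 0.8834]
ee_rot: [[0.199, 0.937, 0.287], [0.781, -0.328, 0.531], [0.592, 0.119, -0.797]]
ft_force: [-0.8, -0.4, -0.5]
width: 0.0856
gripper_force: 0.0
```

```bash
python3 -c "
from h import *
st();plan(.3*YH+[0,0,-.1]);print(readout.sense()['joints'][2])"
```

```text
t 14.8167 q [ 0.76 -0.24 -1.29  0.54 -0.56  1.98 -1.3 ] p [0.1621 0.4303 0.8834] z [ 0.287  0.531 -0.797] y [ 0.937 -0.328  0.119] lean 36.5 7.2 F [-0.8 -0.4 -0.5] w 0.0856
[0.038, -0.006, 0.054] 0.0
-1.2885905322227558
```

Call:
{"op": "send_rows", "data": {
  "deltas": [
    {"jaw": 0, "travel": [0.038, -0.006, 0.054], "roll": 0},
    {"jaw": 0, "travel": [0.038, -0.006, 0.054], "roll": 0},
    {"jaw": 0, "travel": [0.038, -0.006, 0.054], "roll": 0},
    {"jaw": 0, "travel": [0.038, -0.006, 0.054], "roll": 0},
    {"jaw": 0, "travel": [0.038, -0.006, 0.054], "roll": 0},
    {"jaw": 0, "travel": [0.038, -0.006, 0.054], "roll": 0},
    {"jaw": 0, "travel": [0.038, -0.006, 0.054], "roll": 0},
    {"jaw": 0, "travel": [0.038, -0.006, 0.054], "roll": 0}
  ]
}}

```text
time: 15.48
tcp_pos: [0.2124, 0.6127, 0.7417]
ee_rot: [[0.165, 0.937, 0.306], [0.722, -0.327, 0.61], [0.672, 0.12, -0.73]]
ft_force: [0.7, -0.9, 0.6]
width: 0.0851
gripper_force: 0.0
```

```bash
python3 -c "
from h import *
st();plan([.3,-.13,-.1])"
```

```text
t 15.4833 q [ 0.64 -0.38 -1.3   1.01 -0.58  1.44 -1.24] p [0.2124 0.6127 0.7417] z [ 0.306  0.61  -0.73 ] y [ 0.937 -0.327  0.12 ] lean 42.6 7.0 F [ 0.7 -0.9  0.6] w 0.0851
[-0.023, 0.065, 0.018] 0.0
```

```bash
cat > fk.py <<'E'
from h import *
from scipy.optimize import least_squares
import itertools
D=[([1.1418,.33384,.03988,1.46621,-.0134,1.34333,-.0585],[.21034,-.61459,.2445],[-.0006,.0014,-1],[.3238,-.9461,-.0015]),
([1.896,-.381,-.288,2.056,-.106,1.48,.401],[-.0201,-.3108,.2941],[.001,.026,-1],[.326,-.945,-.024]),
([1.49,-.05,-.44,1.41,-.1,1.88,.74],[.2109,-.3699,.488],[.013,.132,-.991],[.963,-.27,-.023]),
([-.88,-.38,1.38,1.6,-.21,1.63,.19],[.4195,-.2411,.4199],[.247,.493,-.834],[.946,-.308,.098]),
([.19,-.38,-.15,1.23,-.49,1.89,-.55],[.317,.121,.7287],[.336,.383,-.86],[.907,-.377,.187]),
([.32,-.35,-1.3,.42,-.38,2.09,-1.7],[-.0853,.4279,.8837],[.292,.533,-.795],[.936,-.33,.122]),
([.64,-.38,-1.3,1.01,-.58,1.44,-1.24],[.2124,.6127,.7417],[.306,.61,-.73],[.937,-.327,.12])]
def fk(q,S,L):
    R=np.eye(3);p=np.array([0,0,L[0]])
    for i in range(7):
        R=R@Ro.from_euler('z' if i%2==0 else 'y',S[i]*q[i]).as_matrix()
        p=p+R@np.array([L[4+i//2] if i in(1,3,5) else 0,0,{1:L[1],3:L[2],6:L[3]}.get(i,0)])
    return p,R
def jac(f,q):
    p,R=f(q);J=np.zeros((6,7))
    for i in range(7):
        d=q.copy();d[i]+=1e-5;a,B=f(d);J[:3,i]=(a-p)/1e-5;J[3:,i]=Ro.from_matrix(B@R.T).as_rotvec()/1e-5
    return J
if __name__=='__main__':
    for s in itertools.product([1,-1],repeat=4):
        S=[s[0],1,s[1],1,s[2],1,s[3]]
        if max(np.linalg.norm(fk(q,S,[0]*7)[1][:,2]-z) for q,p,z,y in D)>.15: continue
        e=[fk(q,S,[0]*7)[1][:,1]@y for q,p,z,y in D]
        r=least_squares(lambda L:np.concatenate([fk(q,S,L)[0]-p for q,p,z,y in D]),[.3,.4,.4,.2,0,0,0])
        print(S,np.round(e,2),r.x.round(4),abs(r.fun).max())
E
python3 fk.py
```

```text
[-1, 1, -1, 1, -1, 1, 1] [-0.12  0.72  1.    0.37 -0.89  0.25 -0.62] [0.2129 0.4784 0.5091 0.2777 0.0056 0.027  0.0084] 0.03877747280609595
[-1, 1, -1, 1, -1, 1, -1] [-0.    0.    0.01 -0.   -0.    0.01  0.  ] [0.2129 0.4784 0.5091 0.2777 0.0056 0.027  0.0084] 0.03877747280609595
```

```bash
cat > ik.py <<'E'
from fk import *
S=[-1,1,-1,1,-1,1,-1]; H=Ro.from_euler('z',-90,degrees=True).as_matrix()
def F(q,L):
    R=np.eye(3);p=np.array([0,0,L[0]])
    for i in range(7):
        R=R@Ro.from_euler('z' if i%2==0 else 'y',S[i]*q[i]).as_matrix()
        if i in(1,3,5): k=i//2; p=p+R@np.array([L[1+3*k],L[2+3*k],L[3+3*k]])
    return p,R
def fit():
    r=least_squares(lambda L:np.concatenate([F(q,L)[0]-p for q,p,z,y in D]),[.3,0,0,.4,0,0,.4,0,0,.25],loss='soft_l1',f_scale=.01)
    return r.x
L=fit(); lo=np.array([-2.58,-.38,-1.3,.25,-1.5,.08,-2.65]);hi=np.array([2.58,2.09,1.39,2.4,4.64,2.09,2.65])
f=lambda q:F(q,L)
if __name__=='__main__':
    print(L.round(3),[np.linalg.norm(f(q)[0]-p).round(3) for q,p,z,y in D])
    q,p,z,y=D[0]; R=f(q)[1]; print(R.round(2), 'y',y,'z',z)
    rng=np.random.default_rng(0)
    for lean,side in((35,0),(40,7)):
        for zz,yy in((.13,-.199),(.05,-.199)):
            G=O+yy*YH+[0,0,zz]; t=np.radians(lean);u=np.radians(side)
            Z=np.sin(t)*YH+np.sin(u)*XH; Z[2]=-np.sqrt(1-Z@Z); Y=XH-XH@Z*Z;Y/=np.linalg.norm(Y)
            sol=[]
            for _ in range(25):
                r=least_squares(lambda q:np.r_[(f(q)[0]-G)*10,f(q)[1][:,2]-Z,f(q)[1][:,0]@Z, f(q)[1][:,0]@np.cross(Y,Z),1e-3*q[2]],rng.uniform(lo,hi),bounds=(lo,hi),max_nfev=60)
                if r.cost<1e-4: sol.append(tuple(r.x.round(1)))
            print(lean,zz,*sorted(set(sol))[:12],sep='\n ')
E
python3 ik.py
```

```text
[ 0.249 -0.001 -0.023  0.482  0.001 -0.018  0.501 -0.003 -0.003  0.346] [np.float64(0.001), np.float64(0.002), np.float64(0.002), np.float64(0.002), np.float64(0.003), np.float64(0.001), np.float64(0.002)]
[[-0.32  0.95 -0.  ]
 [ 0.95  0.32  0.  ]
 [ 0.   -0.   -1.  ]] y [0.3238, -0.9461, -0.0015] z [-0.0006, 0.0014, -1]
35
 0.13
 (np.float64(-0.3), np.float64(0.5), np.float64(1.0), np.float64(1.9), np.float64(-0.9), np.float64(1.4), np.float64(-2.3))
 (np.float64(0.1), np.float64(0.3), np.float64(0.6), np.float64(1.9), np.float64(-0.8), np.float64(1.3), np.float64(0.7))
 (np.float64(0.2), np.float64(0.3), np.float64(0.4), np.float64(1.9), np.float64(-0.7), np.float64(1.3), np.float64(-2.5))
 (np.float64(0.2), np.float64(0.3), np.float64(0.4), np.float64(1.9), np.float64(-0.7), np.float64(1.3), np.float64(0.7))
 (np.float64(0.4), np.float64(0.3), np.float64(0.2), np.float64(1.9), np.float64(-0.7), np.float64(1.2), np.float64(-2.5))
 (np.float64(0.4), np.float64(0.3), np.float64(0.2), np.float64(1.9), np.float64(-0.7), np.float64(1.2), np.float64(0.6))
 (np.float64(0.6), np.float64(0.
[... 3847 characters left out ...]
float64(-0.4), np.float64(2.0), np.float64(-0.7), np.float64(1.0), np.float64(-2.4))
 (np.float64(1.1), np.float64(0.5), np.float64(-0.6), np.float64(2.0), np.float64(-0.6), np.float64(0.9), np.float64(-2.5))
 (np.float64(1.2), np.float64(0.5), np.float64(-0.7), np.float64(2.0), np.float64(-0.5), np.float64(0.9), np.float64(0.6))
 (np.float64(1.3), np.float64(0.6), np.float64(-0.9), np.float64(2.0), np.float64(-0.4), np.float64(0.9), np.float64(0.5))
 (np.float64(1.4), np.float64(0.6), np.float64(-0.9), np.float64(2.0), np.float64(-0.3), np.float64(0.9), np.float64(0.4))
 (np.float64(1.5), np.float64(0.7), np.float64(-1.0), np.float64(2.0), np.float64(-0.2), np.float64(0.8), np.float64(0.4))
```

```bash
cat > sim.py <<'E'
from ik import *
Rt=lambda R:R@H.T
c=[f(np.array(q))[1].T@np.array(y) for q,p,z,y in D]
yc=np.mean(c,0)  # tool y in model frame
zc=np.array([0,0,1.]);yc[2]=0;yc/=np.linalg.norm(yc);T=np.c_[np.cross(yc,zc),yc,zc]
def ft(q): p,R=f(q); return p,R@T
vmax=.7*np.array([2.22,2.22,2.79,2.79,3.14,3.14,3.14])/12
def row(q,tr,roll,lam=.05,wr=.3,it=20,post=0.):
    p,R=ft(q); tp=p+R@np.array(tr)*.6; tR=R@Ro.from_euler('z',roll*45,degrees=True).as_matrix(); q0=q.copy()
    W=np.r_[1,1,1,wr,wr,wr]
    for _ in range(it):
        p,R=ft(q); e=np.r_[tp-p,Ro.from_matrix(tR@R.T).as_rotvec()]*W
        J=jac(ft,q)*W[:,None]
        q=np.clip(q+J.T@np.linalg.solve(J@J.T+lam**2*np.eye(6),e)-post*(q-(lo+hi)/2),lo+0.0,hi)
    d=q-q0; s=max(1,(abs(d)/vmax).max()); return q0+d/s
if __name__=='__main__':
    tests=[([.76,-.24,-1.29,.54,-.56,1.98,-1.3],(.038,-.006,.054)),([-1.02,0,-.11,.45,-.03,2.09,-1.44],(-.048,.046,.019)),([-.81,-.32,.43,1.24,-.3,1.75,-.77],(-.055,.019,.003)),([-.04,.1,-1.18,.87,.07,2.09,-1.45],(.01,-.005,-.065)),([-.11,-.34,-1.31,1.01,-.07,1.78,-1.82],(.027,-.005,-.06)),([-.86,-.38,1.38,1.87,-.21,1.35,.26],(.004,.043,-.007))]
    for lam,wr in((.02,1),(.1,1),(.05,.3),(.1,.3)):
        print(lam,wr)
        for q,tr in tests:
            q=np.array(q)
            for _ in range(16 if tr[0]==-.055 else 8): q=row(q,tr,0,lam,wr,10)
            print('  ',q.round(2))
E
python3 sim.py
```

```text
0.02 1
   [ 1.71 -0.38 -1.3   0.33 -1.48  1.89 -1.32]
   [-0.81 -0.32  0.43  1.24 -0.29  1.76 -0.78]
   [-1.29 -0.38  1.39  1.48 -0.02  1.65  0.09]
   [-1.08  0.38 -0.71  0.27  0.58  2.09 -1.41]
   [ 0.93 -0.37 -1.3   0.38 -0.92  2.07 -1.74]
   [-1.89 -0.38  1.39  1.4   0.21  1.47 -0.12]
0.1 1
   [ 1.62 -0.38 -1.3   0.44 -1.35  1.84 -1.28]
   [-0.83 -0.33  0.44  1.24 -0.28  1.75 -0.79]
   [-1.23 -0.38  1.39  1.5  -0.05  1.65  0.11]
   [-1.04  0.3  -0.78  0.25  0.58  2.09 -1.48]
   [ 0.93 -0.37 -1.3   0.31 -0.88  2.08 -1.72]
   [-1.77 -0.38  1.39  1.44  0.15  1.46 -0.09]
0.05 0.3
   [ 1.7  -0.38 -1.3   0.36 -1.44  1.86 -1.31]
   [-0.83 -0.32  0.43  1.24 -0.28  1.75 -0.79]
   [-1.25 -0.38  1.39  1.49 -0.04  1.64  0.1 ]
   [-1.08  0.33 -0.76  0.25  0.61  2.09 -1.44]
   [ 0.93 -0.37 -1.3   0.34 -0.91  2.08 -1.73]
   [-1.84 -0.38  1.39  1.41  0.19  1.45 -0.11]
0.1 0.3
   [ 1.5  -0.38 -1.3   0.53 -1.23  1.75 -1.25]
   [-0.84 -0.33  0.44  1.24 -0.28  1.75 -0.79]
   [-1.17 -0.38  1.39  1.52 -0.07  1.62  0.13]
   [-0.92  0.22 -0.9   0.25  0.59  2.09 -1.51]
   [ 0.92 -0.35 -1.3   0.25 -0.87  2.09 -1.75]
   [-1.64 -0.38  1.39  1.48  0.11  1.38 -0.07]
```

```bash
cat > sim2.py <<'E'
from sim import *
from scipy.optimize import lsq_linear
def row2(q,tr,roll,lam=.05,wr=.3,it=6,mode='lsq'):
    p,R=ft(q); tp=p+R@np.array(tr)*.6; tR=R@Ro.from_euler('z',roll*45,degrees=True).as_matrix(); q0=q.copy()
    W=np.r_[1,1,1,wr,wr,wr]
    for _ in range(it):
        p,R=ft(q); e=np.r_[tp-p,Ro.from_matrix(tR@R.T).as_rotvec()]*W; J=jac(ft,q)*W[:,None]
        if mode=='lsq':
            A=np.r_[J,lam*np.eye(7)]; dq=lsq_linear(A,np.r_[e,np.zeros(7)],(np.minimum(lo-q,-1e-9),np.maximum(hi-q,1e-9))).x
        else:
            free=np.ones(7,bool)
            for _k in range(4):
                Jf=J*free; dq=Jf.T@np.linalg.solve(Jf@Jf.T+lam**2*np.eye(6),e)
                bad=free&(((q+dq<lo-1e-9)&(q<lo+1e-3))|((q+dq>hi+1e-9)&(q>hi-1e-3)))
                if not bad.any(): break
                free&=~bad
        q=np.clip(q+dq,lo,hi)
    d=q-q0; s=max(1,(abs(d)/vmax).max()); return q0+d/s
tests=[([.76,-.24,-1.29,.54,-.56,1.98,-1.3],(.038,-.006,.054),8,[.64,-.38,-1.3,1.01,-.58,1.44,-1.24]),([-.81,-.32,.43,1.24,-.3,1.75,-.77],(-.055,.019,.003),16,[-.88,-.38,1.38,1.6,-.21,1.63,.19]),([-.04,.1,-1.18,.87,.07,2.09,-1.45],(.01,-.005,-.065),8,[-1.08,.02,-.04,.83,-.03,2.09,-1.41]),([-.11,-.34,-1.3,1.01,-.07,1.78,-1.82],(.027,-.005,-.06),8,[.32,-.35,-1.3,.42,-.38,2.09,-1.7]),([-.86,-.38,1.38,1.87,-.21,1.35,.26],(.004,.043,-.007),8,[-1.08,-.38,1.38,1.64,-.13,1.35,.02])]
if __name__=='__main__':
    for mode in('lsq','free'):
      for lam,wr,it in((.02,1,1),(.02,1,8),(.1,.3,2),(.1,.3,8),(.1,1,8),(.02,.1,8)):
        o=[]
        for q,tr,n,g in tests:
            q=np.array(q)
            for _ in range(n): q=row2(q,tr,0,lam,wr,it,mode)
            o.append(q)
        print(mode,lam,wr,it,[round(float(abs(a-t[3]).max()),2) for a,t in zip(o,tests)])
        if it==8 and lam==.02: print(np.round(o,2))
E
timeout 500 python3 sim2.py
```

```text
lsq 0.02 1 1 [0.06, 0.05, 0.61, 0.13, 0.06]
lsq 0.02 1 8 [0.06, 0.03, 0.05, 0.12, 0.05]
[[ 0.64 -0.38 -1.3   1.02 -0.56  1.5  -1.24]
 [-0.87 -0.38  1.39  1.63 -0.22  1.63  0.21]
 [-1.08  0.02 -0.05  0.88 -0.03  2.09 -1.42]
 [ 0.23 -0.36 -1.3   0.54 -0.3   2.09 -1.69]
 [-1.08 -0.38  1.39  1.65 -0.17  1.4   0.03]]
lsq 0.1 0.3 2 [0.19, 0.07, 1.14, 0.16, 0.14]
lsq 0.1 0.3 8 [0.21, 0.09, 1.09, 0.26, 0.13]
lsq 0.1 1 8 [0.04, 0.03, 0.89, 0.12, 0.05]
lsq 0.02 0.1 8 [0.45, 0.17, 0.76, 0.41, 0.29]
[[ 0.59 -0.38 -1.3   1.11 -0.72  0.99 -1.16]
 [-0.86 -0.38  1.39  1.61 -0.15  1.46  0.21]
 [-0.32  0.01 -0.75  0.26 -0.09  2.09 -1.44]
 [ 0.53 -0.33 -1.2   0.25 -0.79  1.98 -1.76]
 [-1.09 -0.38  1.39  1.68  0.02  1.06 -0.03]]
free 0.02 1 1 [0.2, 0.37, 0.61, 0.61, 0.41]
free 0.02 1 8 [0.06, 0.03, 0.05, 0.12, 0.05]
[[ 0.64 -0.38 -1.3   1.02 -0.56  1.5  -1.24]
 [-0.87 -0.38  1.39  1.63 -0.22  1.63  0.21]
 [-1.08  0.02 -0.05  0.88 -0.03  2.09 -1.42]
 [ 0.23 -0.36 -1.3   0.54 -0.3   2.09 -1.69]
 [-1.08 -0.38  1.39  1.65 -0.17  1.4   0.03]]
free 0.1 0.3 2 [0.18, 0.07, 1.14, 0.16, 0.13]
free 0.1 0.3 8 [0.21, 0.09, 1.09, 0.24, 0.13]
free 0.1 1 8 [0.04, 0.03, 0.89, 0.12, 0.05]
free 0.02 0.1 8 [0.45, 0.17, 0.76, 0.29, 0.29]
[[ 0.59 -0.38 -1.3   1.11 -0.72  0.99 -1.16]
 [-0.86 -0.38  1.39  1.61 -0.15  1.46  0.21]
 [-0.32  0.01 -0.75  0.26 -0.09  2.09 -1.44]
 [ 0.5  -0.32 -1.3   0.25 -0.67  1.97 -1.77]
 [-1.09 -0.38  1.39  1.68  0.02  1.06 -0.03]]
```

```bash
nproc
cat > srch.py <<'E'
from sim2 import *
import sys,time,multiprocessing as mp
def rz(a):c,s=np.cos(a),np.sin(a);return np.array([[c,-s,0],[s,c,0],[0,0,1]])
def ry(a):c,s=np.cos(a),np.sin(a);return np.array([[c,0,s],[0,1,0],[-s,0,c]])
OFF={1:L[1:4],3:L[4:7],5:L[7:10]}
def fj(q):
    R=np.eye(3);p=np.array([0,0,L[0]]);ax=[];og=[]
    for i in range(7):
        og.append(p);ax.append(R[:,2]*-1 if i%2==0 else R[:,1])
        R=R@(rz(-q[i]) if i%2==0 else ry(q[i]))
        if i in OFF:p=p+R@OFF[i]
    ax=np.array(ax);J=np.r_[np.cross(ax,p-np.array(og)).T,ax.T]
    return p,R@T,J
def rv(M): return cv2.Rodrigues(M)[0].ravel()
def step(q,tr,roll=0,lam=.02,it=8):
    p,R,_=fj(q);tp=p+R@np.array(tr)*.6;tR=R@rz(roll*np.pi/4);q0=q.copy()
    for _ in range(it):
        p,R,J=fj(q);e=np.r_[tp-p,rv(tR@R.T)]
        if abs(e).max()<1e-5:break
        free=np.ones(7,bool)
        for _k in range(4):
            Jf=J*free;dq=Jf.T@np.linalg.solve(Jf@Jf.T+lam**2*np.eye(6),e)
            bad=free&(((q+dq<lo-1e-9)&(q<lo+1e-3))|((q+dq>hi+1e-9)&(q>hi-1e-3)))
            if not bad.any():break
            free&=~bad
        q=np.clip(q+dq,lo,hi)
    d=q-q0;return q0+d/max(1,(abs(d)/vmax).max())
def leans(R): z=R[:,2];return np.degrees(np.arctan2(z@YH,-z[2])),np.degrees(np.arcsin(z@XH)),np.degrees(np.arcsin(np.clip(R[:,1]@YH,-1,1)))
def go(q,w,maxc,log=None):
    for c in range(maxc):
        p,R,_=fj(q);d=w-p;n=np.linalg.norm(d)
        if n<.02:break
        tr=(R.T@d/n*min(n/8,.040)/.6).round(3)
        for _ in range(8):
            q=step(q,tr)
            p=fj(q)[0]
            if p[2]<.27 or np.hypot(p[0],p[1])<.28: return None
        if log is not None:log.append(tr.tolist())
    return q
def run(q0,ws,log=None):
    q=q0
    for w,c in ws:
        q=go(q,w,c,log)
        if q is None:return 1e9,None
    p,R,_=fj(q);l,s,y=leans(R);m=np.minimum(q-lo,hi-q)
    return np.linalg.norm(p-ws[-1][0])*100+max(0,28-l,l-42)+max(0,abs(s)-10)+max(0,abs(y)-6)+20*max(0,.1-m.min()),q
END=O-.21*YH-np.array([0,0,0])+[0,0,.12]-.2*(np.sin(.6)*YH-[0,0,np.cos(.6)])
def work(a):
    seed,q0=a;rng=np.random.default_rng(seed);best=(1e9,)
    t=time.time()
    while time.time()-t<200:
        ws=[]
        for _ in range(rng.integers(1,4)):
            az,r,z=np.radians(rng.uniform(-40,120)),rng.uniform(.35,.95),rng.uniform(.35,1.15)
            ws.append((np.array([r*np.cos(az),r*np.sin(az),z]).round(2),int(rng.integers(1,4))))
        ws.append((END,4))
        c,q=run(q0,ws)
        c+=.3*sum(k for _,k in ws)
        if c<best[0]:best=(c,ws,q)
    return best
if __name__=='__main__':
    q0=readout.sense()['joints'];q0=np.clip(q0,lo,hi)
    n=mp.cpu_count()
    with mp.Pool(n) as P:R=sorted(P.map(work,[(i,q0) for i in range(n)]),key=lambda b:b[0])
    for c,ws,q in R[:3]:
        log=[];run(q0,ws,log);print(round(c,2),[(w.round(2).tolist(),k) for w,k in ws],q.round(2),np.round(leans(fj(q)[1]),1),log,sep='\n ')
E
OMP_NUM_THREADS=1 timeout 400 python3 srch.py
```

```text
4
1.54
 [([0.49, -0.19, 0.6], 1), ([0.46, -0.26, 0.29], 4)]
 [ 0.34  0.27  0.6   1.7  -0.78  1.63  0.78]
 [41.9  6.4 -2.4]
 [[-0.049, 0.039, -0.023], [-0.061, 0.028, -0.003], [-0.063, 0.02, -0.006], [-0.039, 0.012, -0.004]]
1.56
 [([0.48, -0.23, 0.51], 1), ([0.46, -0.26, 0.29], 4)]
 [ 0.43  0.25  0.48  1.7  -0.76  1.61  0.76]
 [41.6  6.3 -2.4]
 [[-0.052, 0.036, -0.019], [-0.06, 0.029, -0.004], [-0.063, 0.021, -0.009], [-0.048, 0.016, -0.007]]
1.58
 [([0.17, 0.34, 0.64], 1), ([0.46, -0.26, 0.29], 4)]
 [ 0.3   0.24  0.6   1.71 -0.74  1.59  0.74]
 [38.7  6.3 -2.5]
 [[-0.056, 0.008, -0.022], [-0.057, 0.034, -0.004], [-0.059, 0.029, -0.01], [-0.061, 0.022, -0.015], [-0.028, 0.01, -0.006]]
```

Call:
{"op": "send_rows", "data": {
  "deltas": [
    {"jaw": 0, "travel": [-0.056, 0.008, -0.022], "roll": 0},
    {"jaw": 0, "travel": [-0.056, 0.008, -0.022], "roll": 0},
    {"jaw": 0, "travel": [-0.056, 0.008, -0.022], "roll": 0},
    {"jaw": 0, "travel": [-0.056, 0.008, -0.022], "roll": 0},
    {"jaw": 0, "travel": [-0.056, 0.008, -0.022], "roll": 0},
    {"jaw": 0, "travel": [-0.056, 0.008, -0.022], "roll": 0},
    {"jaw": 0, "travel": [-0.056, 0.008, -0.022], "roll": 0},
    {"jaw": 0, "travel": [-0.056, 0.008, -0.022], "roll": 0}
  ]
}}

```text
time: 16.15
tcp_pos: [0.1827, 0.4877, 0.7077]
ee_rot: [[0.162, 0.933, 0.321], [0.72, -0.334, 0.609], [0.675, 0.132, -0.726]]
ft_force: [-0.6, -0.6, 0.6]
width: 0.0856
gripper_force: 0.0
```

```bash
cat > nx.py <<'E'
from srch import *
st();q0=np.clip(readout.sense()['joints'],lo,hi);log=[]
c,q=run(q0,[(END,5)],log);print(c,q.round(2),np.round(leans(fj(q)[1]),1),log)
E
python3 nx.py
```

```text
t 16.15 q [-0.4  -0.38 -0.58  1.35 -0.25  1.35 -1.36] p [0.1827 0.4877 0.7077] z [ 0.321  0.609 -0.726] y [ 0.933 -0.334  0.132] lean 42.9 7.8 F [-0.6 -0.6  0.6] w 0.0856
0.24193489999566176 [ 0.3   0.24  0.6   1.7  -0.74  1.59  0.74] [38.6  6.1 -2.3] [[-0.057, 0.034, -0.004], [-0.059, 0.029, -0.01], [-0.061, 0.022, -0.014], [-0.028, 0.01, -0.006]]
```

Call:
{"op": "send_rows", "data": {
  "deltas": [
    {"jaw": 0, "travel": [-0.057, 0.034, -0.004], "roll": 0},
    {"jaw": 0, "travel": [-0.057, 0.034, -0.004], "roll": 0},
    {"jaw": 0, "travel": [-0.057, 0.034, -0.004], "roll": 0},
    {"jaw": 0, "travel": [-0.057, 0.034, -0.004], "roll": 0},
    {"jaw": 0, "travel": [-0.057, 0.034, -0.004], "roll": 0},
    {"jaw": 0, "travel": [-0.057, 0.034, -0.004], "roll": 0},
    {"jaw": 0, "travel": [-0.057, 0.034, -0.004], "roll": 0},
    {"jaw": 0, "travel": [-0.057, 0.034, -0.004], "roll": 0}
  ]
}}

```text
time: 16.82
tcp_pos: [0.3015, 0.4046, 0.6031]
ee_rot: [[0.191, 0.938, 0.289], [0.77, -0.326, 0.549], [0.609, 0.117, -0.784]]
ft_force: [0.7, 0.7, -1.5]
width: 0.0856
gripper_force: 0.0
```

```bash
python3 nx.py
```

```text
t 16.8167 q [-0.52 -0.38 -0.26  1.58 -0.29  1.28 -1.1 ] p [0.3015 0.4046 0.6031] z [ 0.289  0.549 -0.784] y [ 0.938 -0.326  0.117] lean 37.8 7.0 F [ 0.7  0.7 -1.5] w 0.0856
0.13844881421928473 [ 0.29  0.22  0.59  1.71 -0.7   1.57  0.72] [36.6  5.8 -2. ] [[-0.06, 0.029, -0.006], [-0.062, 0.022, -0.01], [-0.028, 0.01, -0.004]]
```

Call:
{"op": "send_rows", "data": {
  "deltas": [
    {"jaw": 0, "travel": [-0.06, 0.029, -0.006], "roll": 0},
    {"jaw": 0, "travel": [-0.06, 0.029, -0.006], "roll": 0},
    {"jaw": 0, "travel": [-0.06, 0.029, -0.006], "roll": 0},
    {"jaw": 0, "travel": [-0.06, 0.029, -0.006], "roll": 0},
    {"jaw": 0, "travel": [-0.06, 0.029, -0.006], "roll": 0},
    {"jaw": 0, "travel": [-0.06, 0.029, -0.006], "roll": 0},
    {"jaw": 0, "travel": [-0.06, 0.029, -0.006], "roll": 0},
    {"jaw": 0, "travel": [-0.06, 0.029, -0.006], "roll": 0}
  ]
}}

```text
time: 17.48
tcp_pos: [0.4155, 0.1491, 0.4781]
ee_rot: [[0.207, 0.946, 0.251], [0.788, -0.313, 0.531], [0.581, 0.088, -0.809]]
ft_force: [1.1, -0.6, -0.2]
width: 0.0852
gripper_force: 0.0
```

```bash
python3 nx.py
```

```text
t 17.4833 q [ 0.02 -0.36 -0.03  1.82 -0.58  1.41 -0.29] p [0.4155 0.1491 0.4781] z [ 0.251  0.531 -0.809] y [ 0.946 -0.313  0.088] lean 35.6 5.2 F [ 1.1 -0.6 -0.2] w 0.0852
0.22349697489707146 [ 0.31  0.22  0.56  1.7  -0.68  1.57  0.7 ] [35.6  5.2 -1.8] [[-0.062, 0.023, -0.007], [-0.026, 0.009, -0.003]]
```

Call:
{"op": "send_rows", "data": {
  "deltas": [
    {"jaw": 0, "travel": [-0.062, 0.023, -0.007], "roll": 0},
    {"jaw": 0, "travel": [-0.062, 0.023, -0.007], "roll": 0},
    {"jaw": 0, "travel": [-0.062, 0.023, -0.007], "roll": 0},
    {"jaw": 0, "travel": [-0.062, 0.023, -0.007], "roll": 0},
    {"jaw": 0, "travel": [-0.062, 0.023, -0.007], "roll": 0},
    {"jaw": 0, "travel": [-0.062, 0.023, -0.007], "roll": 0},
    {"jaw": 0, "travel": [-0.062, 0.023, -0.007], "roll": 0},
    {"jaw": 0, "travel": [-0.062, 0.023, -0.007], "roll": 0}
  ]
}}

```text
time: 18.15
tcp_pos: [0.4503, -0.1365, 0.3424]
ee_rot: [[0.204, 0.947, 0.25], [0.788, -0.31, 0.532], [0.581, 0.088, -0.809]]
ft_force: [1.4, -0.2, -0.1]
width: 0.0858
gripper_force: 0.0
```

```bash
cat > nx2.py <<'E'
from srch import *
import sys
st();s=readout.sense();R=s['ee_rot'];p=s['tcp_pos'];back=float(sys.argv[1])
G=O-.0015*XH-.203*YH+[0,0,.1127]; tgt=G+(.005-back)*R[:,2]; d=tgt-p
print('tool d mm',(R.T@d*1000).round(1),'share total',(R.T@d/.6).round(4)); q=np.clip(s['joints'],lo,hi)
for _ in range(8): q=step(q,R.T@d/.6/8)
print(q.round(2),np.round(leans(fj(q)[1]),1),fj(q)[0]-tgt)
E
python3 nx2.py .06
```

```text
t 18.15 q [ 0.18 -0.04  0.45  1.82 -0.6   1.5   0.42] p [ 0.4503 -0.1365  0.3424] z [ 0.25   0.532 -0.809] y [ 0.947 -0.31   0.088] lean 35.7 5.1 F [ 1.4 -0.2 -0.1] w 0.0858
tool d mm [-128.3   24.1  139.4] share total [-0.2138  0.0401  0.2323]
[ 0.23  0.25  0.47  1.95 -0.76  1.27  0.76] [35.7  5.1 -1.7] [ 0.00029062 -0.00119378 -0.00252528]
```

Call:
{"op": "send_rows", "data": {
  "deltas": [
    {"jaw": 0, "travel": [-0.045, 0.005, 0.01], "roll": 0},
    {"jaw": 0, "travel": [-0.045, 0.005, 0.015], "roll": 0},
    {"jaw": 0, "travel": [-0.045, 0.005, 0.03], "roll": 0},
    {"jaw": 0, "travel": [-0.04, 0.005, 0.035], "roll": 0},
    {"jaw": 0, "travel": [-0.019, 0.005, 0.036], "roll": 0},
    {"jaw": 0, "travel": [-0.01, 0.005, 0.036], "roll": 0},
    {"jaw": 0, "travel": [-0.005, 0.005, 0.036], "roll": 0},
    {"jaw": 0, "travel": [-0.004, 0.005, 0.034], "roll": 0}
  ]
}}

```text
time: 18.82
tcp_pos: [0.4821, -0.1688, 0.1567]
ee_rot: [[0.206, 0.946, 0.249], [0.787, -0.311, 0.533], [0.582, 0.086, -0.809]]
ft_force: [0.8, -0.1, 0.7]
width: 0.0853
gripper_force: 0.0
```

```bash
python3 nx2.py 0; python3 -c "
from h import *
im,d,P=take('wrist');cv2.imwrite('pics/w2.png',im[...,::-1])"
```

```text
t 18.8167 q [ 0.23  0.25  0.48  1.95 -0.76  1.27  0.76] p [ 0.4821 -0.1688  0.1567] z [ 0.249  0.533 -0.809] y [ 0.946 -0.311  0.086] lean 35.7 5.1 F [ 0.8 -0.1  0.7] w 0.0853
tool d mm [-1.5  0.4 58.4] share total [-0.0025  0.0006  0.0973]
[ 0.2   0.3   0.44  2.   -0.82  1.17  0.8 ] [35.7  5.1 -1.7] [-0.00104291 -0.00112875 -0.00241673]
```

View pics/w2.png

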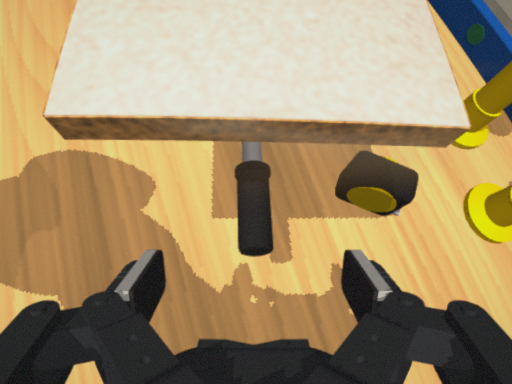

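The grip at (255,215) lies midway between the fingers, at (140,280) and (368,280). I advance and close.

Call:
{"op": "send_rows", "data": {
  "deltas": [
    {"jaw": 0, "travel": [0, 0, 0.02], "roll": 0},
    {"jaw": 0, "travel": [0, 0, 0.02], "roll": 0},
    {"jaw": 0, "travel": [0, 0, 0.02], "roll": 0},
    {"jaw": 0, "travel": [-0.002, 0, 0.02], "roll": 0},
    {"jaw": 0.3, "travel": [0, 0, 0.015], "roll": 0},
    {"jaw": 1, "travel": [0, 0, 0], "roll": 0},
    {"jaw": 1, "travel": [0, 0, 0], "roll": 0},
    {"jaw": 1, "travel": [0, 0, 0], "roll": 0}
  ],
  "force": 60
}}

```text
time: 19.53
tcp_pos: [0.4962, -0.1399, 0.1116]
ee_rot: [[0.204, 0.946, 0.25], [0.788, -0.31, 0.531], [0.581, 0.089, -0.809]]
ft_force: [-0.3, -0.8, -0.5]
width: 0.0385
gripper_force: 0.0
```

Call:
{"op": "send_rows", "data": {
  "deltas": [
    {"jaw": 1, "travel": [0, 0, 0], "roll": 0},
    {"jaw": 1, "travel": [0, 0, 0], "roll": 0},
    {"jaw": 1, "travel": [0, 0, 0], "roll": 0},
    {"jaw": 1, "travel": [0, 0, 0], "roll": 0},
    {"jaw": 1, "travel": [0, 0, 0], "roll": 0},
    {"jaw": 1, "travel": [0, 0, 0], "roll": 0},
    {"jaw": 1, "travel": [0, 0, 0], "roll": 0},
    {"jaw": 1, "travel": [0, 0, 0], "roll": 0}
  ]
}}

```text
time: 20.2
tcp_pos: [0.4967, -0.1404, 0.1117]
ee_rot: [[0.203, 0.946, 0.251], [0.789, -0.311, 0.53], [0.58, 0.09, -0.81]]
ft_force: [3.2, -4.3, 0.9]
width: 0.0208
gripper_force: 58.6
```

```bash
cat > arc.py <<'E'
from srch import *
import sys
# target lever angle a (rad 0..0.4) -> per-row tool shares for n rows + hold
st();s=readout.sense();R=s['ee_rot'];g=s['tcp_pos']-.005*R[:,2];j=np.array([(g-O)@XH,(g-O)@YH,g[2]-.09])
r=np.hypot(j[1],j[2]);a0=.2-np.arctan2(j[2],-j[1]);print('grasp jack',j.round(4),'r',r.round(4),'lever',a0.round(3),'grip',s['gripper_force'])
r=.203 if len(sys.argv)<4 else float(sys.argv[3])
a1=float(sys.argv[1]);n=int(sys.argv[2]);pp=j
for k in range(1,n+1):
    a=a0+(a1-a0)*k/n; rr=r if True else 0
    r0=np.hypot(j[1],j[2]); t=np.array([j[0],-r0*np.cos(.2-a),r0*np.sin(.2-a)]); d=t-pp;pp=t
    print((R.T@(d[0]*XH+d[1]*YH+[0,0,d[2]])/.6).round(4).tolist())
E
python3 arc.py 0.42 8
```

```text
t 20.2 q [ 0.2   0.3   0.44  2.   -0.82  1.17  0.8 ] p [ 0.4967 -0.1404  0.1117] z [ 0.251  0.53  -0.81 ] y [ 0.946 -0.311  0.09 ] lean 35.6 5.3 F [ 3.2 -4.3  0.9] w 0.0208
grasp jack [-0.0011 -0.2044  0.0258] r 0.206 lever 0.075 grip 58.576040267944336
[-0.0098, -0.0013, 0.011]
[-0.0093, -0.0013, 0.0115]
[-0.0088, -0.0013, 0.0119]
[-0.0083, -0.0014, 0.0122]
[-0.0077, -0.0014, 0.0126]
[-0.0072, -0.0014, 0.0129]
[-0.0066, -0.0014, 0.0132]
[-0.0061, -0.0014, 0.0135]
```

Call:
{"op": "send_rows", "data": {
  "deltas": [
    {"jaw": 1, "travel": [-0.009, -0.001, 0.01], "roll": 0},
    {"jaw": 1, "travel": [-0.0085, -0.001, 0.0105], "roll": 0},
    {"jaw": 1, "travel": [-0.008, -0.001, 0.011], "roll": 0},
    {"jaw": 1, "travel": [-0.0075, -0.001, 0.011], "roll": 0},
    {"jaw": 1, "travel": [-0.007, -0.001, 0.0115], "roll": 0},
    {"jaw": 1, "travel": [-0.0065, -0.001, 0.012], "roll": 0},
    {"jaw": 1, "travel": [-0.006, -0.001, 0.012], "roll": 0},
    {"jaw": 1, "travel": [-0.0055, -0.001, 0.0125], "roll": 0}
  ]
}}

```text
time: 20.87
tcp_pos: [0.4976, -0.138, 0.0462]
ee_rot: [[0.206, 0.946, 0.251], [0.788, -0.312, 0.531], [0.58, 0.089, -0.81]]
ft_force: [-4.6, -7.5, 7.4]
width: 0.0208
gripper_force: 58.1
```

```bash
cat > bd.py <<'E'
from h import *
def bz(n='top'):
    im,d,P=take(n); g=im.astype(int)
    J=np.dstack([(P-O)@XH,(P-O)@YH]); m=(abs(J[...,0])<.06)&(abs(J[...,1]-.1)<.08)&(P[...,2]>.15)&(g.min(2)>100)
    return np.median(P[...,2][m]).round(4),m.sum()
for n in('top','scene'): print(n,*bz(n))
E
python3 bd.py; python3 arc.py 0.01 8
```

```text
top 0.2018 1856
scene 0.2022 1841
t 20.9667 q [ 0.22  0.41  0.41  2.03 -0.91  1.09  0.92] p [ 0.4976 -0.1378  0.0455] z [ 0.25  0.53 -0.81] y [ 0.946 -0.312  0.088] lean 35.6 5.2 F [-0.8 -6.8  1.4] w 0.0207
grasp jack [-0.0009 -0.2016 -0.0405] r 0.2056 lever 0.398 grip 58.32885682582855
[0.0072, 0.0015, -0.0149]
[0.0079, 0.0015, -0.0146]
[0.0086, 0.0015, -0.0142]
[0.0093, 0.0015, -0.0137]
[0.0099, 0.0015, -0.0133]
[0.0105, 0.0014, -0.0128]
[0.0112, 0.0014, -0.0123]
[0.0117, 0.0014, -0.0117]
```

Call:
{"op": "send_rows", "data": {
  "deltas": [
    {"jaw": 1, "travel": [0.0072, 0.0015, -0.0149], "roll": 0},
    {"jaw": 1, "travel": [0.0079, 0.0015, -0.0146], "roll": 0},
    {"jaw": 1, "travel": [0.0086, 0.0015, -0.0142], "roll": 0},
    {"jaw": 1, "travel": [0.0093, 0.0015, -0.0137], "roll": 0},
    {"jaw": 1, "travel": [0.0099, 0.0015, -0.0133], "roll": 0},
    {"jaw": 1, "travel": [0.0105, 0.0014, -0.0128], "roll": 0},
    {"jaw": 1, "travel": [0.0112, 0.0014, -0.0123], "roll": 0},
    {"jaw": 1, "travel": [0.0117, 0.0014, -0.0117], "roll": 0}
  ]
}}

```text
time: 21.63
tcp_pos: [0.4978, -0.136, 0.1261]
ee_rot: [[0.203, 0.947, 0.248], [0.788, -0.308, 0.532], [0.581, 0.088, -0.809]]
ft_force: [7.7, 2.2, -6.6]
width: 0.0203
gripper_force: 67.5
```

```bash
python3 bd.py; python3 arc.py 0.395 8
```

```text
top 0.2021 1848
scene 0.2021 1841
t 21.7333 q [ 0.19  0.27  0.45  1.99 -0.8   1.19  0.76] p [ 0.4979 -0.1357  0.127 ] z [ 0.249  0.533 -0.809] y [ 0.947 -0.307  0.089] lean 35.7 5.1 F [ 3.6  1.  -2. ] w 0.0204
grasp jack [-0.0012 -0.1996  0.041 ] r 0.2037 lever -0.003 grip 68.00246000289917
[-0.0121, -0.0014, 0.0117]
[-0.0115, -0.0014, 0.0123]
[-0.0109, -0.0015, 0.0128]
[-0.0102, -0.0015, 0.0134]
[-0.0095, -0.0015, 0.0139]
[-0.0088, -0.0015, 0.0143]
[-0.0081, -0.0015, 0.0147]
[-0.0073, -0.0016, 0.0151]
```

Call:
{"op": "send_rows", "data": {
  "deltas": [
    {"jaw": 1, "travel": [-0.012, -0.0014, 0.0117], "roll": 0},
    {"jaw": 1, "travel": [-0.0115, -0.0014, 0.0123], "roll": 0},
    {"jaw": 1, "travel": [-0.0109, -0.0015, 0.0128], "roll": 0},
    {"jaw": 1, "travel": [-0.0102, -0.0015, 0.0134], "roll": 0},
    {"jaw": 1, "travel": [-0.0095, -0.0015, 0.0139], "roll": 0},
    {"jaw": 1, "travel": [-0.0088, -0.0015, 0.0143], "roll": 0},
    {"jaw": 1, "travel": [-0.0081, -0.0015, 0.0147], "roll": 0},
    {"jaw": 1, "travel": [-0.0073, -0.0016, 0.015], "roll": 0}
  ]
}}

```text
time: 22.4
tcp_pos: [0.4975, -0.1386, 0.0443]
ee_rot: [[0.207, 0.946, 0.251], [0.787, -0.313, 0.531], [0.581, 0.088, -0.809]]
ft_force: [-0.9, -1.7, 8.3]
width: 0.0204
gripper_force: 60.8
```

```bash
python3 bd.py; python3 arc.py 0.005 8
```

```text
top 0.2119 1880
scene 0.2123 1845
t 22.5 q [ 0.23  0.41  0.41  2.03 -0.91  1.09  0.92] p [ 0.4975 -0.1384  0.0434] z [ 0.251  0.531 -0.81 ] y [ 0.946 -0.313  0.087] lean 35.6 5.2 F [ 2.1 -3.8  1.4] w 0.0202
grasp jack [-0.0009 -0.2022 -0.0425] r 0.2066 lever 0.407 grip 60.19228219985962
[0.0073, 0.0016, -0.0156]
[0.0081, 0.0016, -0.0152]
[0.0089, 0.0016, -0.0148]
[0.0096, 0.0015, -0.0143]
[0.0103, 0.0015, -0.0138]
[0.011, 0.0015, -0.0133]
[0.0117, 0.0014, -0.0127]
[0.0123, 0.0014, -0.0121]
```

Each full stroke gains 10 mm. The underside is now at 194 mm, so one more stroke gives about 204 mm, 5 mm above the leg.

Call:
{"op": "send_rows", "data": {
  "deltas": [
    {"jaw": 1, "travel": [0.0073, 0.0016, -0.0152], "roll": 0},
    {"jaw": 1, "travel": [0.008, 0.0016, -0.015], "roll": 0},
    {"jaw": 1, "travel": [0.0087, 0.0016, -0.0146], "roll": 0},
    {"jaw": 1, "travel": [0.0095, 0.0015, -0.014], "roll": 0},
    {"jaw": 1, "travel": [0.0101, 0.0015, -0.0135], "roll": 0},
    {"jaw": 1, "travel": [0.0107, 0.0015, -0.013], "roll": 0},
    {"jaw": 1, "travel": [0.0113, 0.0014, -0.0125], "roll": 0},
    {"jaw": 1, "travel": [0.0119, 0.0014, -0.0119], "roll": 0}
  ]
}}

```text
time: 23.17
tcp_pos: [0.4975, -0.1374, 0.1251]
ee_rot: [[0.204, 0.947, 0.248], [0.788, -0.309, 0.532], [0.58, 0.087, -0.81]]
ft_force: [7.9, 3.2, -6.5]
width: 0.0208
gripper_force: 68.6
```

```bash
python3 arc.py 0.395 8
```

```text
t 23.1667 q [ 0.19  0.27  0.45  1.99 -0.8   1.19  0.77] p [ 0.4975 -0.1374  0.1251] z [ 0.248  0.532 -0.81 ] y [ 0.947 -0.309  0.087] lean 35.6 5.1 F [ 7.9  3.2 -6.5] w 0.0208
grasp jack [-0.0012 -0.2013  0.0392] r 0.2051 lever 0.008 grip 68.61792325973511
[-0.0117, -0.0013, 0.0116]
[-0.0111, -0.0014, 0.0122]
[-0.0105, -0.0014, 0.0127]
[-0.0099, -0.0014, 0.0132]
[-0.0093, -0.0015, 0.0136]
[-0.0086, -0.0015, 0.0141]
[-0.0079, -0.0015, 0.0145]
[-0.0072, -0.0015, 0.0148]
```

Call:
{"op": "send_rows", "data": {
  "deltas": [
    {"jaw": 1, "travel": [-0.0117, -0.0013, 0.0116], "roll": 0},
    {"jaw": 1, "travel": [-0.0111, -0.0014, 0.0122], "roll": 0},
    {"jaw": 1, "travel": [-0.0105, -0.0014, 0.0127], "roll": 0},
    {"jaw": 1, "travel": [-0.0099, -0.0014, 0.0132], "roll": 0},
    {"jaw": 1, "travel": [-0.0093, -0.0015, 0.0136], "roll": 0},
    {"jaw": 1, "travel": [-0.0086, -0.0015, 0.0141], "roll": 0},
    {"jaw": 1, "travel": [-0.0079, -0.0015, 0.0145], "roll": 0},
    {"jaw": 1, "travel": [-0.0072, -0.0015, 0.0148], "roll": 0}
  ]
}}

```text
time: 23.83
tcp_pos: [0.4973, -0.1392, 0.0461]
ee_rot: [[0.207, 0.946, 0.251], [0.788, -0.313, 0.531], [0.58, 0.088, -0.81]]
ft_force: [-3.6, -3.1, 8.5]
width: 0.0208
gripper_force: 60.9
```

```bash
python3 bd.py; python3 arc.py 0.38 1
```

```text
top 0.2216 1902
scene 0.222 1851
t 23.9333 q [ 0.22  0.41  0.42  2.03 -0.91  1.09  0.92] p [ 0.4973 -0.1391  0.0452] z [ 0.25  0.53 -0.81] y [ 0.946 -0.313  0.087] lean 35.6 5.2 F [ 1.  -3.9  1.9] w 0.0203
grasp jack [-0.0009 -0.2029 -0.0408] r 0.2069 lever 0.398 grip 60.329142808914185
[0.0026, 0.0006, -0.0058]
```

Call:
{"op": "send_rows", "data": {
  "deltas": [
    {"jaw": 0, "travel": [0, 0, 0], "roll": 0},
    {"jaw": 0, "travel": [0, 0, 0], "roll": 0},
    {"jaw": 0, "travel": [0, 0, 0], "roll": 0},
    {"jaw": 0, "travel": [0, 0, 0], "roll": 0},
    {"jaw": 0, "travel": [0, 0, 0], "roll": 0},
    {"jaw": 0, "travel": [0, 0, 0], "roll": 0},
    {"jaw": 0, "travel": [0, 0, 0], "roll": 0},
    {"jaw": 0, "travel": [0, 0, 0], "roll": 0}
  ]
}}

```text
time: 24.6
tcp_pos: [0.4978, -0.1376, 0.0477]
ee_rot: [[0.204, 0.947, 0.25], [0.788, -0.31, 0.532], [0.581, 0.089, -0.809]]
ft_force: [-0.0, -0.5, -0.3]
width: 0.0851
gripper_force: 0.0
```

Call:
{"op": "send_rows", "data": {
  "deltas": [
    {"jaw": 0, "travel": [0, 0, -0.02], "roll": 0},
    {"jaw": 0, "travel": [0, 0, -0.03], "roll": 0},
    {"jaw": 0, "travel": [0, 0, -0.04], "roll": 0},
    {"jaw": 0, "travel": [0, 0, -0.04], "roll": 0},
    {"jaw": 0, "travel": [0, 0, -0.04], "roll": 0},
    {"jaw": 0, "travel": [0, 0, -0.04], "roll": 0},
    {"jaw": 0, "travel": [0, 0, -0.03], "roll": 0},
    {"jaw": 0, "travel": [0, 0, 0], "roll": 0}
  ]
}}

```text
time: 25.27
tcp_pos: [0.4616, -0.2182, 0.1677]
ee_rot: [[0.205, 0.945, 0.255], [0.789, -0.313, 0.528], [0.579, 0.093, -0.81]]
ft_force: [1.2, -0.5, 0.1]
width: 0.0852
gripper_force: 0.0
```

```bash
python3 bd.py; python3 -c "
from h import *
st()
im,d,P=take('scene');cv2.imwrite('pics/end.png',cv2.resize(im[...,::-1],(768,576)))"
```

```text
top 0.2219 1916
scene 0.2219 1865
t 25.3667 q [ 0.29  0.28  0.52  1.91 -0.74  1.34  0.82] p [ 0.4617 -0.2149  0.1648] z [ 0.251  0.531 -0.809] y [ 0.946 -0.311  0.09 ] lean 35.6 5.2 F [ 0.8  0.7 -0.7] w 0.0853
```

View pics/end.png

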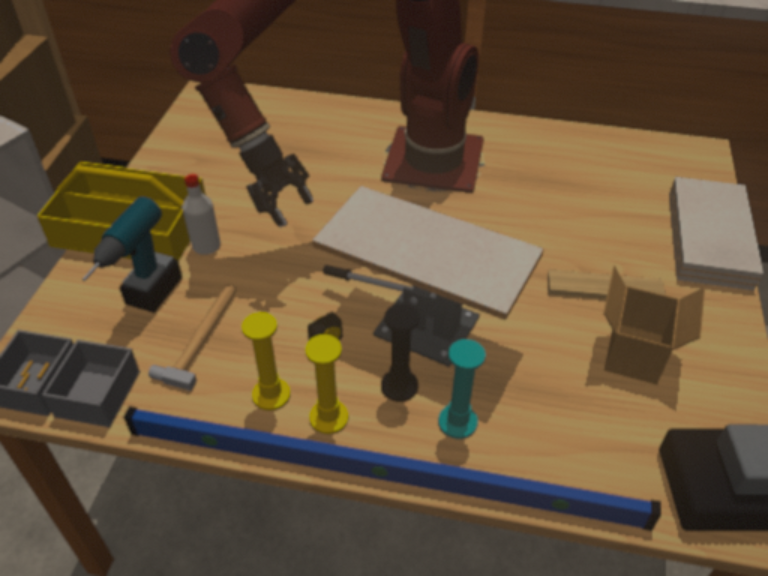

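The end picture shows the handle released and down at (335,272), the gripper clear at (280,190), and the leg at (400,350) and the other things where they were. The board is at 204 mm underneath, against 199 mm for the leg.

```bash
python3 -c "
from station import env
print(env.finish_job())"
```

```text
the job is handed in; nothing more can be done
None
```

The board's underside now measures about 204 mm, roughly 5 mm above the 199 mm leg; it was raised with the handle only, the handle is released, the leg and the other things look undisturbed in the last picture, and the job was handed in at about 25 s.

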